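Pack the flask case and secure its lid

TASK

Pack every flat amber flask bottle, those on the table and the one already in the case, into the case: each lying flat on a broad side in a bay of its own, straight, with its cap towards the lid's hinge (the one already in the case lies the wrong way round). Then close the lid fully, and only after that turn both black turnbuttons all the way so that they lie square across the lid's edge. Leave everything else on the table where it is.

Things in the scene. Friction and masses are not known exactly. Their poses are not given: they have to be found in the camera images.
- case: fixed grey case, outside 126 (x) by 292 (y) by 45 high, walls and floor 5 thick. Origin: centre of its underside; x points to the side where the lid is hinged (away from the robot), y left, z up. Inside, low ridges along x (6 wide, 10 above the floor) divide it into four side-by-side bays, 58 wide, 64 apart, 116 long.
- bay1 (a point): centre of the floor of bay 1 (bays 1 to 4 from the case's +y to its -y end); axes as the case's
- bay2 (a point): centre of the floor of bay 2 (bays 1 to 4 from the case's +y to its -y end); axes as the case's
- bay3 (a point): centre of the floor of bay 3 (bays 1 to 4 from the case's +y to its -y end); axes as the case's
- bay4 (a point): centre of the floor of bay 4 (bays 1 to 4 from the case's +y to its -y end); axes as the case's
- lid (a joint): angle of the clear lid with its aluminium rim (128 from hinge to free edge, 296 wide, 8 thick), hinged along the case's top edge on its +x side; 0 = closed flat on the case, about 1.6 to 1.75 = standing open; a stiff hinge: it stays where it is left
- lid_hinge (a point): middle of the lid's hinge line, on the case's top edge, 45 above the table (the closed lid's top is 8 higher); axes as the case's
- lid_edge (a point): middle of the lid's free edge, mid-thickness; moves with the lid
- button_left (a joint): angle of the left (+y) turnbutton, a black bar 64 long, 14 wide, 18 high on a post at the case's front (-x) side, turning counter-clockwise seen from above about an upright axis through its middle; 0 = along the case's y, clear of the lid; 1.57 = along the case's x, its one end reaching 16 over the lid's free edge; light friction
- button_right (a joint): angle of the right (-y) turnbutton, the same in shape and sense as the left one
- button_left_pivot (a point): on the left turnbutton's axis, half-way up the bar, 64 above the table (bar from 55 to 73)
- button_right_pivot (a point): on the right turnbutton's axis, half-way up the bar, 64 above the table (bar from 55 to 73)
- packed_a: flat-sided amber flask bottle: glass body 68 long, 36 wide, 26 thick, a short neck and a round white cap (25 across) at one end; 100 long overall, 120 g. Origin: centre of the glass body (13 above what it lies on). +x points to the cap (body from x -34 to +34, cap end +66), y across the width, z through the thickness. Starts in the case with its cap the wrong way; may be absent.
- packed_b: flat-sided amber flask bottle: glass body 68 long, 36 wide, 26 thick, a short neck and a round white cap (25 across) at one end; 100 long overall, 120 g. Origin: centre of the glass body (13 above what it lies on). +x points to the cap (body from x -34 to +34, cap end +66), y across the width, z through the thickness. Starts in the case with its cap the wrong way; may be absent.
- flask_a: flat-sided amber flask bottle: glass body 68 long, 36 wide, 26 thick, a short neck and a round white cap (25 across) at one end; 100 long overall, 120 g. Origin: centre of the glass body (13 above what it lies on). +x points to the cap (body from x -34 to +34, cap end +66), y across the width, z through the thickness. Starts on the table; may be absent.
- flask_b: flat-sided amber flask bottle: glass body 68 long, 36 wide, 26 thick, a short neck and a round white cap (25 across) at one end; 100 long overall, 120 g. Origin: centre of the glass body (13 above what it lies on). +x points to the cap (body from x -34 to +34, cap end +66), y across the width, z through the thickness. Starts on the table; may be absent.
- flask_c: flat-sided amber flask bottle: glass body 68 long, 36 wide, 26 thick, a short neck and a round white cap (25 across) at one end; 100 long overall, 120 g. Origin: centre of the glass body (13 above what it lies on). +x points to the cap (body from x -34 to +34, cap end +66), y across the width, z through the thickness. Starts on the table; may be absent.
- flask_d: flat-sided amber flask bottle: glass body 68 long, 36 wide, 26 thick, a short neck and a round white cap (25 across) at one end; 100 long overall, 120 g. Origin: centre of the glass body (13 above what it lies on). +x points to the cap (body from x -34 to +34, cap end +66), y across the width, z through the thickness. Starts on the table; may be absent.
- label_roll: roll of blank labels, 68 across, 35 high; not part of the job, leave it alone. Origin: centre of its underside
- round_bottle: round amber bottle standing, 52 across, 110 high; not part of the job, leave it alone. Origin: centre of its underside
- jar: white jar, 70 across, 80 high; not part of the job, leave it alone. Origin: centre of its underside
- tape_dispenser: tape dispenser, about 150 by 60, 95 high; not part of the job, leave it alone. Origin: centre of its underside
- small_carton: small carton 80 by 110 by 50; not part of the job, leave it alone. Origin: centre of its underside
- spare_can: can, 60 across, 90 high; not part of the job, leave it alone. Origin: centre of its underside
Things that resemble listed ones, but are neither listed nor needed, are in the scene too. What is shaped like the packed_b but pink is not meant.

How it is judged:
By the outcome, as a careful person would: the job done as asked, in the order asked, and still so for the second after the job is handed in, with the robot touching nothing.
Of packed_a, packed_b only 1 to 1 are there at a start; the rules pass over those that are not, and their reading is None.
Of flask_a, flask_b, flask_c, flask_d only 2 to 3 are there at a start; the rules pass over those that are not, and their reading is None.
At some moment in a run one of packed_a, packed_b, flask_a, flask_b, flask_c, flask_d may be knocked a few centimetres aside while the robot is not near it.
Once in a run the grip may slacken for a moment while it holds something.
It also fails if it takes over 210 s, if anything falls off the work surface, if the arm or the gripper's body presses on something with over 40 N, if the wrist force passes 120 N, or if a joint passes its speed limit or range.

ROBOT

A 6-joint arm with a two-finger parallel gripper is mounted at the origin on the work surface. World frame = base frame: x ahead of the robot, y to its left, z up, the work surface at z = 0. Lengths are in mm, angles in rad, forces in N, time in s.
With the tool pointing down it reaches from about 275 to 750 mm from the base axis. Payload 10.2 kg.
Tool frame: the origin (TCP) lies midway between the tips of the shut fingers; the grasp point (between the pads) lies 19 mm behind it; z points along the fingers, y is the line along which they close (so a half turn about z gives the same grasp; the last joint's range is limited). The gripper opens to 85 mm and grips with 20 to 120 N. Pads are 22 mm wide; open, the fingers measure 114 mm over their backs; the gripper's body (76 mm by 85 mm) begins 54 mm behind the grasp point. The pads swing forward as they close: fully open they stand 13 mm farther back than shut.
Start: joints at [-0.223, 0.313, 1.498, -0, 1.331, -0.223], TCP at [525.006, -0.013, 231.294] pointing down, gripper open.
Joint ranges: [-2.94, 2.94], [-0.97, 2.17], [0.19, 2.56], [-1.23, 4.37], [0.02, 3.11], [-2.88, 2.88]. Speed limits (rad/s): [2.39, 2.39, 3.01, 3.14, 3.14, 3.14].

INTERFACE

Orientations are given as a unit quaternion [w, x, y, z].
In Python, from rig import ctrl gives the robot as it stands.
- The arm moves only by the tool arm_command, never from a script. Its argument "increments" is a list of rows, each an object with "dr": the turn, a rotation vector about the tool's x, y, z in units of pi/4 rad (1.0 is pi/4 rad), a list of three; "offset": the shift along the tool's x, y, z in units of 120 mm (1.0 is 120 mm), a list of three; "hand": the opening, from -1 (shut) to 1 (fully open). A call has 1 to 8 rows; each row shifts and turns the commanded pose from where the row before left it, along the tool's axes as they then stand; what a row does not reach is not made up. A row lasts 1/10 s, in which the tool goes at most 50 mm and 8.59 degrees, less where a joint would pass 70% of its speed; a pose out of reach is approached as far as the arm can. A call with a number of a shift or a turn outside -1 to 1 is refused whole. A call with a gripper value outside its range is refused whole. The fingers move at their own pace and stop on an object; "grip_force" is the grip in N (left out, the last holds). Time passes only in rows, so rows that do not move let the fingers close. It gives the time, the measured TCP pose, the force, the opening and the grip force at its end, in the units of the state.
- ctrl.sense(): the state, without advancing time (a new reading comes with each control period).
- ctrl.capture(name): name is "scene" or "side" or "wrist"; returns the picture (400x640x3 uint8, red, green, blue); there is no depth.
- ctrl.camera_info(name): a dict with "K" (3x3 intrinsics, pixels), "R" (3x3) and "t" (3): a world point X has camera coordinates R X + t. Camera axes: x right, y down, z forward; pixel columns grow to the right and rows downward; lengths in mm; the calibration is good to about 2 mm. A picture is of the moment at which its call begins: read the wrist's pose just before it. camera_info takes no time and is no camera call; for the wrist camera it gives the pose at the moment of the call.
- ctrl.finish_job(): hands the job in; it is judged then, once.
The state is a dict: "time_s": time; "joints": joint angles; "dq": joint speeds; "tau": joint torques, N m; "eef_pos": TCP position; "ee_rot": TCP orientation; "force": force on the tool from outside, world axes, zero at the start; "wrist_torque": the same for the moment, N m; "grip_width": opening from 0.0 (shut) to 1.0 (fully open); "grip_force": force on a finger pad.
Only numpy, scipy, OpenCV 4.12 (cv2) and the standard library are available. Lean on these libraries where they do the work, as an engineer would, in place of code of your own. Each camera call takes 0.05 s, during which the arm holds its last target. There are 200 camera calls.

## Working session

There is one attempt and no reset: what is moved stays moved. The work goes in short steps, Python scripts to look and compute and a tool call to move; the robot and the scene stay as the last step left them, time stands still between calls to the robot, and variables do not carry over. Pictures are saved under pics/ and viewed, at most 14 in all, crops included, and the job is handed in when it is done.

Besides the shell and the picture viewer there is one more tool, called in YAML: its name, and indented under it one key for each argument. arm_command: Moves the arm, as the interface text tells. Shifts and turns lie within -1 to 1; 1 stands for 120 mm of shift or pi/4 rad of turn. Its arguments: {"type":"object","properties":{"increments":{"type":"array"},"grip_force":{"type":"number"}},"required":["increments"]}

```bash
ls; mkdir -p pics; python3 - <<'E'
from rig import ctrl
import cv2
for n in("scene","side"):
    im=ctrl.capture(n); cv2.imwrite(f"pics/{n}0.png",im[...,::-1]); c=ctrl.camera_info(n); print(n,c)
print(ctrl.sense())
E
```

```text
pics
scene {'K': array([[510.75287062,   0.        , 324.05030879],
       [  0.        , 510.75287062, 183.84993364],
       [  0.        ,   0.        ,   1.        ]]), 'R': array([[ 0.12538785,  0.99205216,  0.01050698],
       [ 0.83464046, -0.09975512, -0.54168646],
       [-0.5363331 ,  0.07669045, -0.84051495]]), 't': array([  -2.81953046, -396.2247729 , 1707.30191317])}
side {'K': array([[464.24821068,   0.        , 320.82329887],
       [  0.        , 464.24821068, 192.86394037],
       [  0.        ,   0.        ,   1.        ]]), 'R': array([[ 0.97848333, -0.20569549,  0.01611637],
       [-0.12408509, -0.64907188, -0.75053886],
       [ 0.16484314,  0.73238997, -0.66062976]]), 't': array([-516.90291425,   75.38277018, 1433.97263519])}
{'time_s': 0.1, 'joints': array([-2.23410105e-01,  3.13370907e-01,  1.49833133e+00,  2.56048666e-05,
        1.33099298e+00, -2.23385717e-01]), 'dq': array([ 3.40055526e-05, -1.42269744e-03, -3.34640750e-03,  2.29794808e-03,
        8.48865817e-04, -9.01049287e-04]), 'tau': array([ 2.30574413e-03, -4.12899542e+01, -2.60142785e+01, -1.81123951e-04,
        3.02137116e-03,  1.15447833e-05]), 'eef_pos': array([5.24783926e+02, 3.81331256e-02, 2.30815354e+02]), 'ee_rot': array([-4.73113091e-04,  7.07117451e-01,  7.07095896e-01, -2.83243444e-04]), 'force': array([ 0.33658662,  0.17652917, -0.1645467 ]), 'wrist_torque': array([-0.02510535, -0.01805137, -0.0029677 ]), 'grip_force': 0.0, 'grip_width': 1.0020308489331924}
```

View pics/scene0.png

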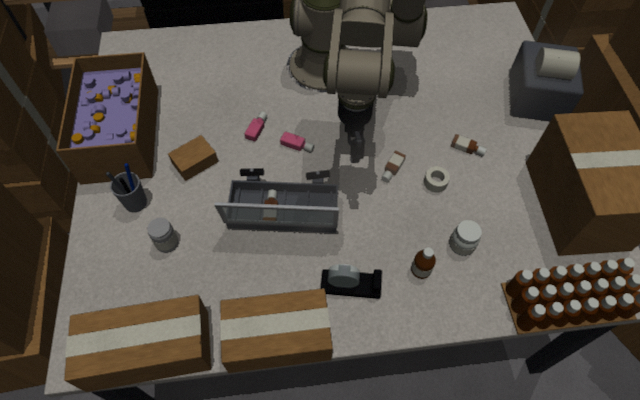

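View pics/side0.png

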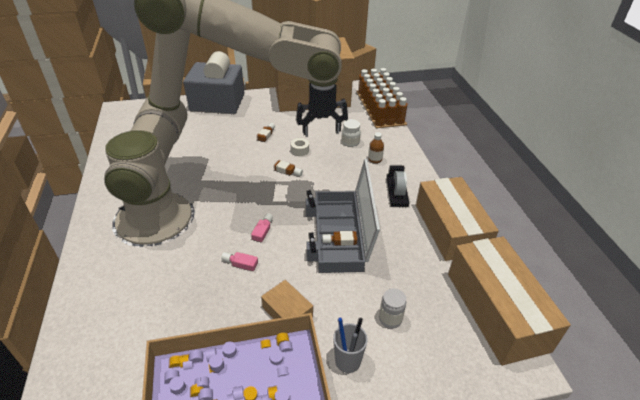

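Scene view: amber flasks at (395,165) and (467,145), and packed flask at (270,203). Lookalikes to avoid: pink at (256,126) and (296,142), round bottle (424,262), and the tray of bottles at (575,290). Side view shows the same two amber at (288,168) and (265,132). Next, a close crop of the candidates.

```bash
cat > h.py <<'E'
import numpy as np, cv2
from rig import ctrl
from scipy.spatial.transform import Rotation as Ro
def ray(c,px,z):
    d=c["R"].T@np.linalg.solve(c["K"],[px[0],px[1],1.]); o=-c["R"].T@c["t"]
    return o+d*(z-o[2])/d[2]
def proj(c,X):
    p=(c["K"]@(c["R"]@np.atleast_2d(X).T+c["t"][:,None])); return (p[:2]/p[2]).T
def crop(im,x0,y0,x1,y1,s,name):
    cv2.imwrite("pics/"+name,cv2.resize(im[y0:y1,x0:x1,::-1],None,fx=s,fy=s,interpolation=cv2.INTER_CUBIC))
def rot():
    q=ctrl.sense()["ee_rot"]; return Ro.from_quat([q[1],q[2],q[3],q[0]])
E
python3 - <<'E'
from h import *
s=ctrl.capture("scene")
a=cv2.resize(s[110:245,215:345],(520,540),interpolation=cv2.INTER_CUBIC); b=cv2.resize(s[130:200,375:495],(480,280)[:2],interpolation=cv2.INTER_CUBIC)
b=cv2.resize(s[130:265,375:445],(280,540),interpolation=cv2.INTER_CUBIC)
cv2.imwrite("pics/c1.png",np.hstack([a,b])[...,::-1])
c=ctrl.camera_info("scene"); k=ctrl.camera_info("side")
for n,p in dict(f1=(397,163),f1s=(288,168),f2=(467,145),f2s=(265,132),pk=(270,205),pks=(340,238)).items():
    print(n,ray(k if n[-1]=='s' and n!='fs' else c,p,13).round())
for n,p in dict(bl=(318,175),br=(252,171)).items(): print(n,ray(c,p,73).round())
w=ctrl.capture("wrist"); cv2.imwrite("pics/w0.png",w[...,::-1]); print(ctrl.camera_info("wrist"))
E
```

```text
f1 [430. 161.  13.]
f1s [443. 149.  13.]
f2 [391. 381.  13.]
f2s [391. 384.  13.]
pk [ 527. -213.   13.]
pks [ 542. -207.   13.]
bl [484. -76.  73.]
br [ 450. -252.   73.]
{'K': array([[298.50158771,   0.        , 327.43864262],
       [  0.        , 298.50158771, 199.58212779],
       [  0.        ,   0.        ,   1.        ]]), 'R': array([[ 9.99998864e-01,  9.65388313e-04, -1.15719253e-03],
       [ 1.25265433e-03, -9.59373881e-01,  2.82135052e-01],
       [-8.37810409e-04, -2.82136181e-01, -9.59374001e-01]]), 't': array([-525.13370953,  -37.11720176,  378.59290894])}
```

View pics/c1.png

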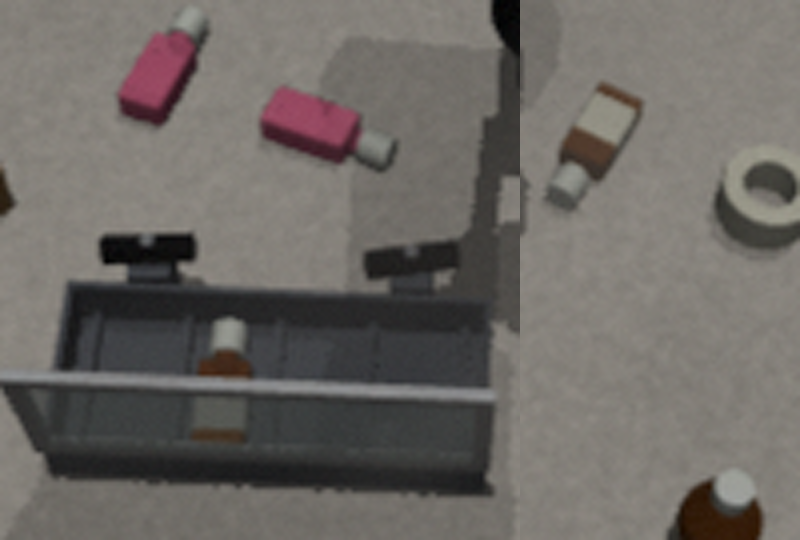

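View pics/w0.png

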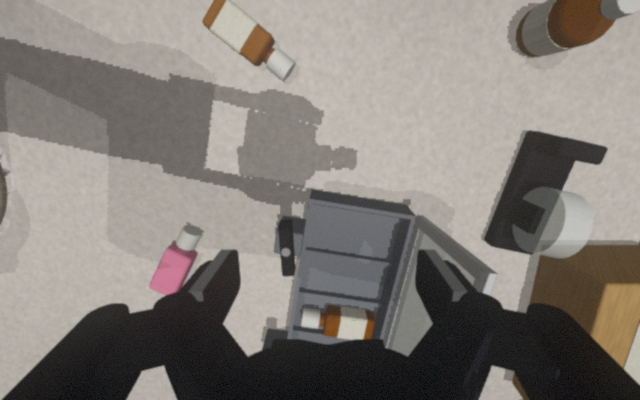

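Close crop confirms the choice: amber with white label at (395,165), and the packed one lies in bay 3 with its cap to the front; the two pink ones are decoys. Moving above the case for a calibrated look.

arm_command:
  increments:
    - {"offset": [-0.238, 0, -0.082], "dr": [0, 0, 0], "hand": 1}
    - {"offset": [-0.238, 0, -0.082], "dr": [0, 0, 0], "hand": 1}
    - {"offset": [-0.238, 0, -0.082], "dr": [0, 0, 0], "hand": 1}
    - {"offset": [-0.238, 0, -0.082], "dr": [0, 0, 0], "hand": 1}
    - {"offset": [-0.238, 0, -0.082], "dr": [0, 0, 0], "hand": 1}
    - {"offset": [-0.238, 0, -0.082], "dr": [0, 0, 0], "hand": 1}
    - {"offset": [-0.238, 0, -0.082], "dr": [0, 0, 0], "hand": 1}
    - {"offset": [0, 0, 0], "dr": [0, 0, 0], "hand": 1}

```text
time_s: 1.0
eef_pos: [524.9, -202.9, 300.7]
ee_rot: [0.001, 0.708, 0.706, -0.0]
force: [-0.1, 1.4, -0.7]
grip_width: 1.002
grip_force: 0.0
```

```bash
python3 - <<'E'
from h import *
import pickle
c=ctrl.camera_info("wrist"); w=ctrl.capture("wrist"); pickle.dump((c,w),open("w1.pkl","wb"))
crop(w,150,0,550,300,2,"w1.png"); print(ctrl.sense()["eef_pos"], -c["R"].T@c["t"])
E
```

```text
[ 524.88394194 -201.07242746  300.04731746] [ 525.55896862 -130.97386507  442.7103077 ]
```

View pics/w1.png

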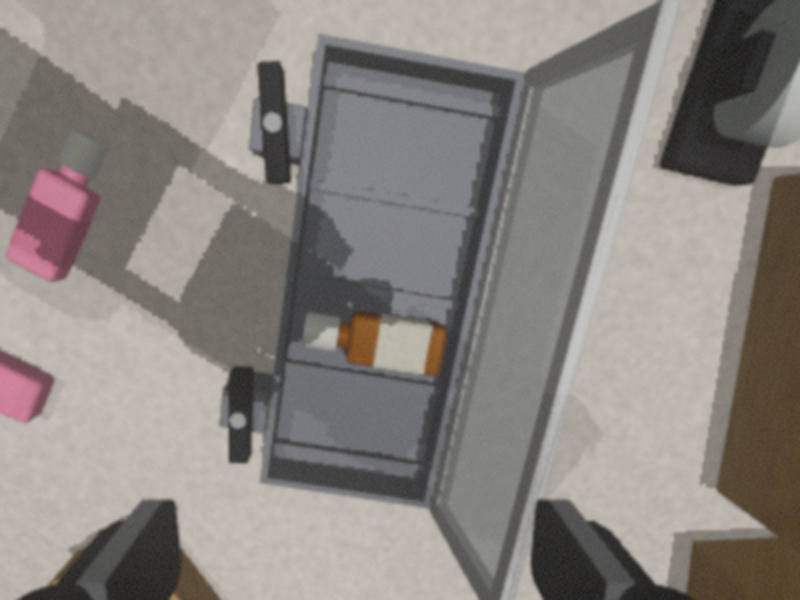

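Picture w1: case top corners at crop (320,37), (524,73), (264,482), (430,503); button pivots (272,121), (237,421); packed flask body from 350 to 445 in u at v≈345, cap to the front; lid open at right with its edge from (660,5) to (505,600).

```bash
python3 - <<'E'
from h import *
import pickle
from scipy.optimize import least_squares
c,w=pickle.load(open("w1.pkl","rb"))
f=lambda u,v:np.array([150+u/2,v/2])
P=np.array([f(320,37),f(524,73),f(264,482),f(430,503)])
M=np.array([[-63,146,45],[63,146,45],[-63,-146,45],[63,-146,45.]])
def T(p,X): 
    a=p[2]; return X@np.array([[np.cos(a),-np.sin(a),0],[np.sin(a),np.cos(a),0],[0,0,1]]).T+[p[0],p[1],0]
r=least_squares(lambda p:(proj(c,T(p,M))-P).ravel(),[530,-170,-.2]); p=r.x
print("case",p,r.fun.round(1)); np.save("case.npy",p)
loc=lambda X:T([0,0,-p[2]],np.atleast_2d(X)-[p[0],p[1],0])
for n,q,z in [("bl",(272,121),73),("br",(237,421),73),("pk body rear top",(445,349),31),("body shoulder",(349,340),31),("cap end",(303,330),18),("lidtop+y",(660,5),170),("lidtop-y",(505,590),170)]:
    X=ray(c,f(*q),z); print(n,X.round(1),loc(X).round(1))
for y in(96,32,-32,-96): print("bay",y,T(p,np.array([[0,y,5.]])).round(1))
# flasks from first wrist pic? scene estimate
E
```

```text
case [ 5.43113469e+02 -1.78576665e+02 -1.60007254e-01] [-1.1 -1.6  1.3 -0.8 -1.2  1.1  1.1  2.9]
bl [478.8 -75.5  73. ] [[-79.9  91.5  73. ]]
br [ 448.5 -255.    73. ] [[-81.2 -90.5  73. ]]
pk body rear top [ 588.8 -216.2   31. ] [[ 51.1 -29.8  31. ]]
body shoulder [ 521.5 -209.6   31. ] [[-16.4 -34.1  31. ]]
cap end [ 488.4 -204.7   18. ] [[-49.9 -34.5  18. ]]
lidtop+y [647.5 -48.1 170. ] [[ 82.3 145.5 170. ]]
lidtop-y [ 604.2 -316.5  170. ] [[  82.3 -126.4  170. ]]
bay 96 [[558.4 -83.8   5. ]]
bay 32 [[ 548.2 -147.     5. ]]
bay -32 [[ 538.  -210.2    5. ]]
bay -96 [[ 527.8 -273.4    5. ]]
```

arm_command:
  increments:
    - {"offset": [0, 0, 0], "dr": [0, 0, -0.18], "hand": 1}
    - {"offset": [0, 0, 0], "dr": [0, 0, -0.18], "hand": 1}
    - {"offset": [0, 0, 0], "dr": [0, 0, -0.18], "hand": 1}
    - {"offset": [0, 0, 0], "dr": [0, 0, -0.18], "hand": 1}
    - {"offset": [0, 0, 0], "dr": [0, 0, -0.18], "hand": 1}

```text
time_s: 1.55
eef_pos: [525.0, -198.7, 299.7]
ee_rot: [-0.0, 0.415, 0.91, 0.0]
force: [0.3, 0.0, -0.2]
grip_width: 1.001
grip_force: 0.0
```

arm_command:
  increments:
    - {"offset": [0, 0, 0], "dr": [0, 0, -0.18], "hand": 1}
    - {"offset": [0, 0, 0], "dr": [0, 0, -0.18], "hand": 1}
    - {"offset": [0, 0, 0], "dr": [0, 0, -0.18], "hand": 1}
    - {"offset": [0, 0, 0], "dr": [0, 0, -0.18], "hand": 1}
    - {"offset": [0, 0, 0], "dr": [0, 0, -0.18], "hand": 1}
    - {"offset": [-0.12, -0.035, 0.2], "dr": [0, 0, 0], "hand": 1}
    - {"offset": [-0.12, -0.035, 0.2], "dr": [0, 0, 0], "hand": 1}
    - {"offset": [0, 0, 0], "dr": [0, 0, 0], "hand": 1}

```text
time_s: 2.35
eef_pos: [551.8, -211.4, 248.3]
ee_rot: [-0.003, 0.078, 0.997, 0.002]
force: [1.5, 0.3, 0.2]
grip_width: 1.002
grip_force: 0.0
```

```bash
cat >> h.py <<'E'
case=np.load("case.npy") if __import__("os").path.exists("case.npy") else None
def cw(x,y,z):   # case -> world
    a=case[2]; return np.array([case[0]+np.cos(a)*x-np.sin(a)*y, case[1]+np.sin(a)*x+np.cos(a)*y, z])
def need(target,xdir=None):
    """offset (units, tool axes) from measured pose to target TCP; yaw turn (units) to point tool x along xdir; tilt error"""
    s=ctrl.sense(); R=rot().as_matrix(); d=np.array(target)-s["eef_pos"]
    print("t",round(s["time_s"],1),"pos",s["eef_pos"].round(1),"z-axis",R[:,2].round(3),"w",round(s["grip_width"]*85,1),"gf",round(s["grip_force"],1),"F",s["force"].round(1),"q6",round(s["joints"][5],2))
    print("offset units",(R.T@d/120).round(3),"mm",(R.T@d).round(1))
    if xdir is not None:
        v=R.T@np.append(xdir,0); print("turn z units",round(np.arctan2(v[1],v[0])/(np.pi/4),3))
def cx(a=0): return np.array([np.cos(case[2]+a),np.sin(case[2]+a)])
E
python3 - <<'E'
from h import *
need(cw(15,-32.7,14),-cx())
E
```

```text
t 2.4 pos [ 551.8 -211.4  248.3] z-axis [-0.006  0.004 -1.   ] w 85.2 gf 0.0 F [1.5 0.3 0.2] q6 -1.98
offset units [-0.022 -0.019  1.953] mm [ -2.7  -2.3 234.3]
turn z units 0.005
```

arm_command:
  increments:
    - {"offset": [-0.01, -0.01, 0.2], "dr": [0, 0, 0], "hand": 1}
    - {"offset": [0, 0, 0.2], "dr": [0, 0, 0], "hand": 1}
    - {"offset": [0, 0, 0.2], "dr": [0, 0, 0], "hand": 1}
    - {"offset": [0, 0, 0.2], "dr": [0, 0, 0], "hand": 1}
    - {"offset": [0, 0, 0.2], "dr": [0, 0, 0], "hand": 1}
    - {"offset": [0, 0, 0.2], "dr": [0, 0, 0], "hand": 1}
    - {"offset": [0, 0, 0.2], "dr": [0, 0, 0], "hand": 1}
    - {"offset": [0, 0, 0.2], "dr": [0, 0, 0], "hand": 1}

```text
time_s: 3.15
eef_pos: [553.3, -213.4, 60.6]
ee_rot: [0.0, 0.078, 0.997, -0.0]
force: [-0.1, -0.3, 0.5]
grip_width: 1.003
grip_force: 0.0
```

arm_command:
  increments:
    - {"offset": [0, 0, 0], "dr": [0, 0, 0], "hand": 1}
    - {"offset": [0, 0, 0], "dr": [0, 0, 0], "hand": 1}

```text
time_s: 3.35
eef_pos: [553.5, -213.8, 61.6]
ee_rot: [0.0, 0.078, 0.997, -0.0]
force: [-0.5, 0.4, 0.0]
grip_width: 1.001
grip_force: 0.0
```

```bash
python3 - <<'E'
from h import *
need(cw(15,-32.7,14),-cx())
E
```

```text
t 3.4 pos [ 553.5 -213.8   61.6] z-axis [ 0.001 -0.001 -1.   ] w 85.1 gf 0.0 F [-0.5  0.4  0. ] q6 -1.98
offset units [0.008 0.004 0.397] mm [ 0.9  0.5 47.6]
turn z units 0.005
```

arm_command:
  increments:
    - {"offset": [0, 0, 0.1], "dr": [0, 0, 0], "hand": 1}
    - {"offset": [0, 0, 0.1], "dr": [0, 0, 0], "hand": 1}
    - {"offset": [0, 0, 0.1], "dr": [0, 0, 0], "hand": 1}
    - {"offset": [0, 0, 0.05], "dr": [0, 0, 0], "hand": 1}
    - {"offset": [0, 0, 0.045], "dr": [0, 0, 0], "hand": 1}
    - {"offset": [0, 0, 0], "dr": [0, 0, 0], "hand": 1}

```text
time_s: 3.95
eef_pos: [552.9, -214.0, 12.0]
ee_rot: [-0.0, 0.078, 0.997, 0.0]
force: [0.6, 0.1, 0.6]
grip_width: 0.994
grip_force: 0.0
```

arm_command:
  grip_force: 60
  increments:
    - {"offset": [0, 0, 0], "dr": [0, 0, 0], "hand": -1}
    - {"offset": [0, 0, 0], "dr": [0, 0, 0], "hand": -1}
    - {"offset": [0, 0, 0], "dr": [0, 0, 0], "hand": -1}
    - {"offset": [0, 0, 0], "dr": [0, 0, 0], "hand": -1}
    - {"offset": [0, 0, 0], "dr": [0, 0, 0], "hand": -1}
    - {"offset": [0, 0, 0], "dr": [0, 0, 0], "hand": -1}
    - {"offset": [0, 0, 0], "dr": [0, 0, 0], "hand": -1}
    - {"offset": [0, 0, 0], "dr": [0, 0, 0], "hand": -1}

```text
time_s: 4.75
eef_pos: [553.5, -214.4, 13.5]
ee_rot: [0.001, 0.078, 0.997, -0.0]
force: [-0.4, -0.7, 6.0]
grip_width: 0.407
grip_force: 61.8
```

```bash
python3 - <<'E'
from h import *
need(cw(15,-32.7,14),-cx())
E
```

```text
t 4.8 pos [ 553.5 -214.4   13.5] z-axis [ 0.001 -0.001 -1.   ] w 34.6 gf 61.8 F [-0.4 -0.7  6. ] q6 -1.98
offset units [ 0.008  0.009 -0.005] mm [ 1.   1.  -0.5]
turn z units 0.004
```

arm_command:
  increments:
    - {"offset": [0, 0, -0.1], "dr": [0, 0, 0], "hand": -1}
    - {"offset": [0, 0, -0.2], "dr": [0, 0, 0], "hand": -1}
    - {"offset": [0, 0, -0.25], "dr": [0, 0, 0], "hand": -1}
    - {"offset": [0, 0, -0.25], "dr": [0, 0, 0], "hand": -1}
    - {"offset": [0, 0, -0.25], "dr": [0, 0, 0], "hand": -1}
    - {"offset": [0, 0, -0.25], "dr": [0, 0, 0], "hand": -1}
    - {"offset": [0, 0, -0.2], "dr": [0, 0, 0], "hand": -1}
    - {"offset": [0, 0, -0.1], "dr": [0, 0, 0], "hand": -1}

```text
time_s: 5.55
eef_pos: [553.4, -214.2, 207.3]
ee_rot: [0.001, 0.078, 0.997, -0.001]
force: [-0.8, -0.2, -2.1]
grip_width: 0.404
grip_force: 61.0
```

arm_command:
  increments:
    - {"offset": [0, 0, 0], "dr": [0, 0, 0.1], "hand": -1}
    - {"offset": [0, 0, 0], "dr": [0, 0, 0.18], "hand": -1}
    - {"offset": [0, 0, 0], "dr": [0, 0, 0.18], "hand": -1}
    - {"offset": [0, 0, 0], "dr": [0, 0, 0.18], "hand": -1}
    - {"offset": [0, 0, 0], "dr": [0, 0, 0.18], "hand": -1}
    - {"offset": [0, 0, 0], "dr": [0, 0, 0.18], "hand": -1}
    - {"offset": [0, 0, 0], "dr": [0, 0, 0.18], "hand": -1}
    - {"offset": [0, 0, 0], "dr": [0, 0, 0.18], "hand": -1}

```text
time_s: 6.35
eef_pos: [552.8, -213.8, 204.1]
ee_rot: [-0.001, 0.577, 0.816, -0.0]
force: [0.7, -0.4, -0.6]
grip_width: 0.402
grip_force: 61.0
```

arm_command:
  increments:
    - {"offset": [0, 0, 0], "dr": [0, 0, 0.18], "hand": -1}
    - {"offset": [0, 0, 0], "dr": [0, 0, 0.18], "hand": -1}
    - {"offset": [0, 0, 0], "dr": [0, 0, 0.18], "hand": -1}
    - {"offset": [0, 0, 0], "dr": [0, 0, 0.18], "hand": -1}
    - {"offset": [0, 0, 0], "dr": [0, 0, 0.18], "hand": -1}
    - {"offset": [0, 0, 0], "dr": [0, 0, 0.18], "hand": -1}
    - {"offset": [0, 0, 0], "dr": [0, 0, 0.18], "hand": -1}
    - {"offset": [0, 0, 0], "dr": [0, 0, 0.18], "hand": -1}

```text
time_s: 7.15
eef_pos: [552.7, -213.8, 204.1]
ee_rot: [-0.001, 0.925, 0.38, -0.001]
force: [0.3, -0.4, -2.3]
grip_width: 0.408
grip_force: 61.0
```

arm_command:
  increments:
    - {"offset": [0, 0, 0], "dr": [0, 0, 0.18], "hand": -1}
    - {"offset": [0, 0, 0], "dr": [0, 0, 0.18], "hand": -1}
    - {"offset": [0, 0, 0], "dr": [0, 0, 0.18], "hand": -1}
    - {"offset": [0, 0, 0], "dr": [0, 0, 0.18], "hand": -1}
    - {"offset": [0, 0, 0], "dr": [0, 0, 0.18], "hand": -1}
    - {"offset": [0, 0, 0], "dr": [0, 0, 0.18], "hand": -1}
    - {"offset": [0, 0, 0], "dr": [0, 0, 0.12], "hand": -1}
    - {"offset": [0, 0, 0], "dr": [0, 0, 0], "hand": -1}

```text
time_s: 7.95
eef_pos: [552.8, -213.9, 204.1]
ee_rot: [-0.0, 0.997, -0.079, -0.001]
force: [0.5, 0.1, -1.1]
grip_width: 0.405
grip_force: 61.0
```

```bash
python3 - <<'E'
from h import *
import pickle
need(cw(-13,-32,16),cx())
c=ctrl.camera_info("wrist"); w=ctrl.capture("wrist"); pickle.dump((c,w),open("w2.pkl","wb"))
cv2.imwrite("pics/w2.png",w[...,::-1])
E
```

```text
t 8.0 pos [ 552.8 -213.9  204.1] z-axis [-0.001  0.001 -1.   ] w 34.4 gf 61.0 F [ 0.5  0.1 -1.1] q6 1.16
offset units [-0.232 -0.01   1.568] mm [-27.9  -1.2 188.2]
turn z units 0.003
```

View pics/w2.png

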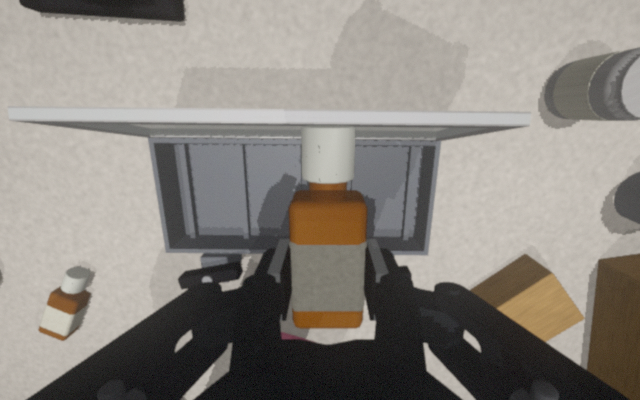

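Bottle held straight in the gripper, cap toward the lid at (328,155); f1 visible at (63,305). Lowering into bay 3 after checking the bottle's offset in the hand.

```bash
python3 - <<'E'
from h import *
import pickle
c,w=pickle.load(open("w2.pkl","rb"))
t=np.array([552.8,-213.9,204.1])
for p in[(328,193),(328,326),(328,128)]:
    for z in (216,221): 
        d=(ray(c,p,z)-t)[:2]; print(p,z,(d@cx()).round(1),(d@[ -cx()[1],cx()[0]]).round(1))
for n,p,z in[("cap end",(80,270),13),("cap/neck",(70,290),13),("rear L",(40,330),26),("rear R",(65,338),26),("fr L",(52,290),26),("fr R",(88,293),26)]: print(n,ray(c,p,z).round(1))
E
```

```text
(328, 193) 216 36.9 -0.1
(328, 193) 221 38.3 -0.1
(328, 326) 216 -34.6 -0.3
(328, 326) 221 -30.5 -0.3
(328, 128) 216 65.5 0.0
(328, 128) 221 65.8 0.1
cap end [484.6 110.3  13. ]
cap/neck [459.4 134.   13. ]
rear L [416.  181.4  26. ]
rear R [399.2 154.7  26. ]
fr L [469.3 141.8  26. ]
fr R [458.3  99.8  26. ]
```

arm_command:
  increments:
    - {"offset": [-0.12, -0.005, 0.1], "dr": [0, 0, 0], "hand": -1}
    - {"offset": [-0.112, -0.005, 0.2], "dr": [0, 0, 0], "hand": -1}
    - {"offset": [0, 0, 0.25], "dr": [0, 0, 0], "hand": -1}
    - {"offset": [0, 0, 0.25], "dr": [0, 0, 0], "hand": -1}
    - {"offset": [0, 0, 0.2], "dr": [0, 0, 0], "hand": -1}
    - {"offset": [0, 0, 0.1], "dr": [0, 0, 0], "hand": -1}
    - {"offset": [0, 0, 0], "dr": [0, 0, 0], "hand": -1}

```text
time_s: 8.7
eef_pos: [525.2, -208.2, 71.5]
ee_rot: [-0.001, 0.997, -0.078, -0.001]
force: [0.0, 0.5, -1.3]
grip_width: 0.404
grip_force: 61.0
```

```bash
python3 - <<'E'
from h import *
need(cw(-13,-32,16),cx())
E
```

```text
t 8.7 pos [ 525.2 -208.2   71.5] z-axis [-0.002  0.002 -1.   ] w 34.3 gf 61.0 F [ 0.   0.5 -1.3] q6 1.14
offset units [ 0.001 -0.     0.463] mm [ 0.1 -0.  55.5]
turn z units 0.006
```

arm_command:
  increments:
    - {"offset": [0, 0, 0.15], "dr": [0, 0, 0], "hand": -1}
    - {"offset": [0, 0, 0.15], "dr": [0, 0, 0], "hand": -1}
    - {"offset": [0, 0, 0.1], "dr": [0, 0, 0], "hand": -1}
    - {"offset": [0, 0, 0.05], "dr": [0, 0, 0], "hand": -1}
    - {"offset": [0, 0, 0.022], "dr": [0, 0, 0], "hand": -1}
    - {"offset": [0, 0, 0], "dr": [0, 0, 0], "hand": -1}
    - {"offset": [0, 0, 0], "dr": [0, 0, 0], "hand": -1}

```text
time_s: 9.4
eef_pos: [526.2, -208.8, 16.8]
ee_rot: [0.0, 0.997, -0.078, 0.001]
force: [-0.0, 0.6, 0.3]
grip_width: 0.404
grip_force: 61.0
```

arm_command:
  increments:
    - {"offset": [0, 0, 0], "dr": [0, 0, 0], "hand": 0.3}
    - {"offset": [0, 0, 0], "dr": [0, 0, 0], "hand": 0.3}
    - {"offset": [0, 0, 0], "dr": [0, 0, 0], "hand": 0.3}
    - {"offset": [0, 0, 0], "dr": [0, 0, 0], "hand": 0.3}
    - {"offset": [0, 0, -0.1], "dr": [0, 0, 0], "hand": 0.3}
    - {"offset": [0, 0, -0.2], "dr": [0, 0, 0], "hand": 0.3}
    - {"offset": [0, 0, -0.25], "dr": [0, 0, 0], "hand": 0.3}
    - {"offset": [0, 0, -0.25], "dr": [0, 0, 0], "hand": 0.3}

```text
time_s: 10.2
eef_pos: [525.8, -208.5, 114.1]
ee_rot: [0.0, 0.997, -0.078, 0.0]
force: [0.1, 0.5, -0.6]
grip_width: 0.653
grip_force: 0.0
```

arm_command:
  increments:
    - {"offset": [0, 0, -0.25], "dr": [0, 0, 0], "hand": 0.8}
    - {"offset": [0, 0, -0.25], "dr": [0, 0, 0], "hand": 1}
    - {"offset": [0, 0, -0.2], "dr": [0, 0, 0], "hand": 1}
    - {"offset": [0, 0, -0.1], "dr": [0, 0, 0], "hand": 1}
    - {"offset": [0, 0, 0], "dr": [0, 0, 0], "hand": 1}

```text
time_s: 10.7
eef_pos: [526.2, -208.8, 209.8]
ee_rot: [0.001, 0.997, -0.078, 0.001]
force: [-0.3, 0.4, -1.2]
grip_width: 1.004
grip_force: 0.0
```

```bash
python3 - <<'E'
from h import *
need([430,150,200])
c=ctrl.camera_info("scene"); w=ctrl.capture("scene")
k=ctrl.camera_info("side"); v=ctrl.capture("side")
a=cv2.resize(w[100:240,215:490],None,fx=2.9,fy=2.9,interpolation=2)[:,:790]
b=cv2.resize(v[110:200,240:400],None,fx=2.1,fy=2.1,interpolation=2)
o=np.zeros((600,800,3),np.uint8); o[:a.shape[0],:a.shape[1]]=a; o[408:408+b.shape[0],:b.shape[1]]=b
cv2.imwrite("pics/c3.png",o[...,::-1])
E
```

```text
t 10.7 pos [ 526.2 -208.8  209.8] z-axis [ 0.003 -0.002 -1.   ] w 85.4 gf 0.0 F [-0.3  0.4 -1.2] q6 1.14
offset units [-1.26  -2.828  0.075] mm [-151.2 -339.3    9. ]
```

View pics/c3.png

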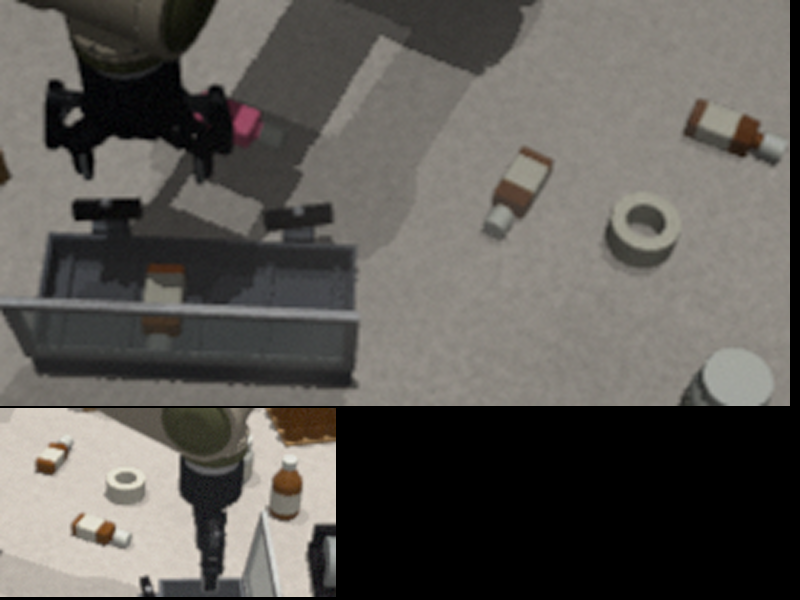

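Packed flask now lies in bay 3 with its cap to the hinge. Only two amber flasks remain on the table; moving to view the first.

arm_command:
  increments:
    - {"offset": [-0.1, -0.16, 0], "dr": [0, 0, 0], "hand": 1}
    - {"offset": [-0.17, -0.3, 0], "dr": [0, 0, 0], "hand": 1}
    - {"offset": [-0.17, -0.3, 0], "dr": [0, 0, 0], "hand": 1}
    - {"offset": [-0.17, -0.3, 0], "dr": [0, 0, 0], "hand": 1}
    - {"offset": [-0.17, -0.3, 0], "dr": [0, 0, 0], "hand": 1}
    - {"offset": [-0.17, -0.3, 0], "dr": [0, 0, 0], "hand": 1}
    - {"offset": [-0.17, -0.3, 0], "dr": [0, 0, 0], "hand": 1}
    - {"offset": [-0.17, -0.3, 0], "dr": [0, 0, 0], "hand": 1}

```text
time_s: 11.6
eef_pos: [413.9, 84.9, 206.9]
ee_rot: [-0.0, 0.997, -0.079, -0.001]
force: [0.4, 1.2, 0.3]
grip_width: 1.004
grip_force: 0.0
```

arm_command:
  increments:
    - {"offset": [-0.17, -0.3, 0], "dr": [0, 0, 0], "hand": 1}
    - {"offset": [-0.17, -0.3, 0], "dr": [0, 0, 0], "hand": 1}
    - {"offset": [-0.1, -0.2, 0], "dr": [0, 0, 0], "hand": 1}
    - {"offset": [0, 0, 0], "dr": [0, 0, 0.155], "hand": 1}
    - {"offset": [0, 0, 0], "dr": [0, 0, 0.155], "hand": 1}
    - {"offset": [0, 0, 0], "dr": [0, 0, 0.155], "hand": 1}
    - {"offset": [0, 0, 0], "dr": [0, 0, 0.155], "hand": 1}
    - {"offset": [0, 0, 0], "dr": [0, 0, 0], "hand": 1}

```text
time_s: 12.4
eef_pos: [377.7, 186.5, 207.0]
ee_rot: [0.001, 0.948, -0.317, -0.001]
force: [-0.5, -0.4, -0.3]
grip_width: 0.999
grip_force: 0.0
```

arm_command:
  increments:
    - {"offset": [0, 0, 0], "dr": [0, 0, 0], "hand": 1}
    - {"offset": [0, 0, 0], "dr": [0, 0, 0], "hand": 1}

```text
time_s: 12.6
eef_pos: [378.0, 186.5, 207.7]
ee_rot: [0.0, 0.949, -0.315, -0.0]
force: [0.2, -0.5, 0.4]
grip_width: 1.003
grip_force: 0.0
```

```bash
cat >> h.py <<'E'
def fitflask(c,w,x0,name,xr=(0,640),yr=(0,250)):
    """pose of lying flask: amber body mask centroid-> silhouette IoU fit of box body + cap disc row"""
    from scipy.optimize import minimize
    from scipy.spatial import ConvexHull
    a=w.astype(int); am=((a[...,0]-a[...,2]>35)&(a[...,0]-a[...,1]>15)&(a[...,1]-a[...,2]>-5)).astype(np.uint8)
    box=np.array([[x,y,z] for x in(-34,34) for y in(-18,18) for z in(0,26)],float)
    def pts(p,X):
        q=np.array([[np.cos(p[2]),-np.sin(p[2])],[np.sin(p[2]),np.cos(p[2])]]); Y=X.copy(); Y[:,:2]=X[:,:2]@q.T+p[:2]; return proj(c,Y)
    am[:yr[0]]=0; am[yr[1]:]=0; am[:,:xr[0]]=0; am[:,xr[1]:]=0
    n,l,st,_=cv2.connectedComponentsWithStats(cv2.morphologyEx(am,cv2.MORPH_OPEN,np.ones((3,3))))
    u=pts(np.array(x0,float),np.array([[0,0,13.]]))[0]
    ys,xs=np.nonzero(l>0); m=np.hypot(xs-u[0],ys-u[1])<100; hull=cv2.convexHull(np.c_[xs,ys][m].astype(np.int32))
    M=np.zeros(am.shape,np.uint8); cv2.fillConvexPoly(M,hull,1)
    def cost(p):
        S=np.zeros(am.shape,np.uint8); h=cv2.convexHull((pts(p,box)*16).astype(np.int32).astype(np.float32)).astype(np.int32)
        cv2.fillConvexPoly(S,h,1,shift=4); return 1-(S&M).sum()/max(1,(S|M).sum())
    r=min((minimize(cost,np.array(x0)+d,method="Nelder-Mead",options=dict(initial_simplex=np.array(x0)+d+np.array([[0,0,0],[8,0,0],[0,8,0],[0,0,.15]]))) for d in([0,0,0],[10,10,.1],[-10,-10,-.1],[10,-10,0])),key=lambda r:r.fun)
    o=w[...,::-1].copy(); cv2.polylines(o,[cv2.convexHull(pts(r.x,box).astype(np.float32)).astype(np.int32)],True,(0,255,0)); cv2.polylines(o,[hull],True,(255,0,0))
    e=pts(r.x,np.array([[66,0,13.]]))[0]; cv2.circle(o,tuple(int(i) for i in e),3,(0,0,255),-1)
    cv2.imwrite("pics/"+name,o); print("flask",r.x.round(3),"1-IoU",round(r.fun,3)); return r.x
E
python3 - <<'E'
from h import *
c=ctrl.camera_info("wrist"); w=ctrl.capture("wrist")
p=fitflask(c,w,[435,147,-.65],"f1.png")
need([p[0],p[1],14],[np.cos(p[2]),np.sin(p[2])])
E
```

```text
flask [430.732 153.367  -0.661] 1-IoU 0.121
t 12.7 pos [378.1 186.5 207.8] z-axis [-0.001 -0.    -1.   ] w 84.3 gf 0.0 F [ 0.4  0.1 -0.4] q6 2.39
offset units [ 0.517 -0.042  1.615] mm [ 62.1  -5.1 193.8]
turn z units 0.024
```

View pics/f1.png

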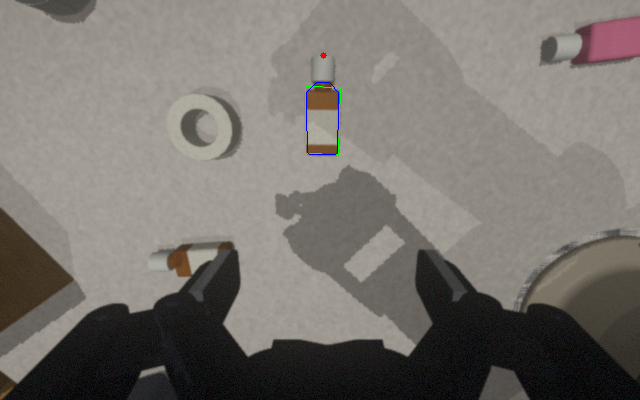

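Fit matches: f1 at (430,153), yaw -0.66, body and cap (322,60) agree with the outline. Grasping.

arm_command:
  increments:
    - {"offset": [0, 0, 0], "dr": [0, 0, 0.024], "hand": 1}
    - {"offset": [0.2, -0.02, 0.1], "dr": [0, 0, 0], "hand": 1}
    - {"offset": [0.2, -0.02, 0.2], "dr": [0, 0, 0], "hand": 1}
    - {"offset": [0.11, -0.01, 0.25], "dr": [0, 0, 0], "hand": 1}
    - {"offset": [0, 0, 0.25], "dr": [0, 0, 0], "hand": 1}
    - {"offset": [0, 0, 0.25], "dr": [0, 0, 0], "hand": 1}
    - {"offset": [0, 0, 0.2], "dr": [0, 0, 0], "hand": 1}
    - {"offset": [0, 0, 0], "dr": [0, 0, 0], "hand": 1}

```text
time_s: 13.45
eef_pos: [428.5, 153.4, 55.8]
ee_rot: [0.001, 0.946, -0.326, -0.003]
force: [0.0, -0.6, 0.6]
grip_width: 1.003
grip_force: 0.0
```

arm_command:
  increments:
    - {"offset": [0, 0, 0], "dr": [0, 0, 0], "hand": 1}

```text
time_s: 13.55
eef_pos: [430.5, 153.7, 58.7]
ee_rot: [-0.0, 0.946, -0.325, 0.0]
force: [0.4, 0.0, 0.5]
grip_width: 0.999
grip_force: 0.0
```

```bash
python3 - <<'E'
from h import *
need([430,153.6,9],[np.cos(-.661),np.sin(-.661)])
E
```

```text
t 13.6 pos [430.5 153.7  58.7] z-axis [ 0.  0. -1.] w 84.9 gf 0.0 F [0.4 0.  0.5] q6 2.32
offset units [-0.003  0.003  0.414] mm [-0.3  0.4 49.7]
turn z units -0.002
```

arm_command:
  increments:
    - {"offset": [0, 0, 0.12], "dr": [0, 0, 0], "hand": 1}
    - {"offset": [0, 0, 0.12], "dr": [0, 0, 0], "hand": 1}
    - {"offset": [0, 0, 0.1], "dr": [0, 0, 0], "hand": 1}
    - {"offset": [0, 0, 0.05], "dr": [0, 0, 0], "hand": 1}
    - {"offset": [0, 0, 0.024], "dr": [0, 0, 0], "hand": 1}
    - {"offset": [0, 0, 0], "dr": [0, 0, 0], "hand": 1}

```text
time_s: 14.15
eef_pos: [430.4, 153.7, 8.7]
ee_rot: [-0.0, 0.946, -0.325, 0.0]
force: [0.3, 0.1, -0.0]
grip_width: 1.0
grip_force: 0.0
```

arm_command:
  grip_force: 60
  increments:
    - {"offset": [0, 0, 0], "dr": [0, 0, 0], "hand": -1}
    - {"offset": [0, 0, 0], "dr": [0, 0, 0], "hand": -1}
    - {"offset": [0, 0, 0], "dr": [0, 0, 0], "hand": -1}
    - {"offset": [0, 0, 0], "dr": [0, 0, 0], "hand": -1}
    - {"offset": [0, 0, 0], "dr": [0, 0, 0], "hand": -1}
    - {"offset": [0, 0, 0], "dr": [0, 0, 0], "hand": -1}
    - {"offset": [0, 0, 0], "dr": [0, 0, 0], "hand": -1}

```text
time_s: 14.85
eef_pos: [430.5, 153.7, 8.9]
ee_rot: [-0.0, 0.946, -0.325, 0.0]
force: [-0.8, 0.0, 5.5]
grip_width: 0.404
grip_force: 60.7
```

arm_command:
  increments:
    - {"offset": [0, 0, -0.1], "dr": [0, 0, 0], "hand": -1}
    - {"offset": [0, 0, -0.2], "dr": [0, 0, 0], "hand": -1}
    - {"offset": [0, 0, -0.25], "dr": [0, 0, 0], "hand": -1}
    - {"offset": [0, 0, -0.25], "dr": [0, 0, 0], "hand": -1}
    - {"offset": [0, 0, -0.25], "dr": [0, 0, 0], "hand": -1}
    - {"offset": [0, 0, -0.1], "dr": [0, 0, 0], "hand": -1}
    - {"offset": [0, 0, 0], "dr": [0, 0, 0], "hand": -1}
    - {"offset": [0, 0, 0], "dr": [0, 0, 0], "hand": -1}

```text
time_s: 15.65
eef_pos: [429.8, 153.6, 146.2]
ee_rot: [0.0, 0.946, -0.325, -0.0]
force: [-0.5, -0.1, -1.6]
grip_width: 0.409
grip_force: 60.0
```

```bash
python3 - <<'E'
from h import *
need(cw(-13,32,150),cx())
E
```

```text
t 15.7 pos [429.8 153.6 146.2] z-axis [-0. -0. -1.] w 34.7 gf 60.0 F [-0.5 -0.1 -1.6] q6 2.32
offset units [ 2.224  1.419 -0.032] mm [266.9 170.3  -3.8]
turn z units -0.64
```

arm_command:
  increments:
    - {"offset": [0, 0, 0], "dr": [0, 0, -0.16], "hand": -1}
    - {"offset": [0, 0, 0], "dr": [0, 0, -0.16], "hand": -1}
    - {"offset": [0, 0, 0], "dr": [0, 0, -0.16], "hand": -1}
    - {"offset": [0, 0, 0], "dr": [0, 0, -0.16], "hand": -1}
    - {"offset": [0.07, 0.13, 0], "dr": [0, 0, 0], "hand": -1}
    - {"offset": [0.14, 0.257, 0], "dr": [0, 0, 0], "hand": -1}
    - {"offset": [0.14, 0.257, 0], "dr": [0, 0, 0], "hand": -1}
    - {"offset": [0.14, 0.257, 0], "dr": [0, 0, 0], "hand": -1}

```text
time_s: 16.45
eef_pos: [470.6, 36.4, 145.4]
ee_rot: [-0.0, 0.997, -0.08, -0.001]
force: [-0.5, 0.5, -0.7]
grip_width: 0.403
grip_force: 60.0
```

arm_command:
  increments:
    - {"offset": [0.14, 0.257, 0], "dr": [0, 0, 0], "hand": -1}
    - {"offset": [0.14, 0.257, 0], "dr": [0, 0, 0], "hand": -1}
    - {"offset": [0.14, 0.257, 0], "dr": [0, 0, 0], "hand": -1}
    - {"offset": [0.14, 0.257, 0], "dr": [0, 0, 0], "hand": -1}
    - {"offset": [0.14, 0.257, 0], "dr": [0, 0, 0], "hand": -1}
    - {"offset": [0.07, 0.127, 0], "dr": [0, 0, 0], "hand": -1}
    - {"offset": [0, 0, 0], "dr": [0, 0, 0], "hand": -1}
    - {"offset": [0, 0, 0], "dr": [0, 0, 0], "hand": -1}

```text
time_s: 17.25
eef_pos: [534.5, -143.9, 145.3]
ee_rot: [-0.001, 0.997, -0.08, -0.001]
force: [0.3, 0.1, -1.3]
grip_width: 0.405
grip_force: 60.0
```

```bash
python3 - <<'E'
from h import *
need(cw(-13,32,14.5),cx())
w=ctrl.capture("wrist"); crop(w,120,80,540,400,1.5,"w4.png")
E
```

```text
t 17.2 pos [ 534.5 -143.9  145.3] z-axis [-0.002  0.001 -1.   ] w 34.4 gf 60.0 F [ 0.3  0.1 -1.3] q6 1.26
offset units [0.011 0.008 1.09 ] mm [  1.3   1.  130.8]
turn z units -0.001
```

View pics/w4.png

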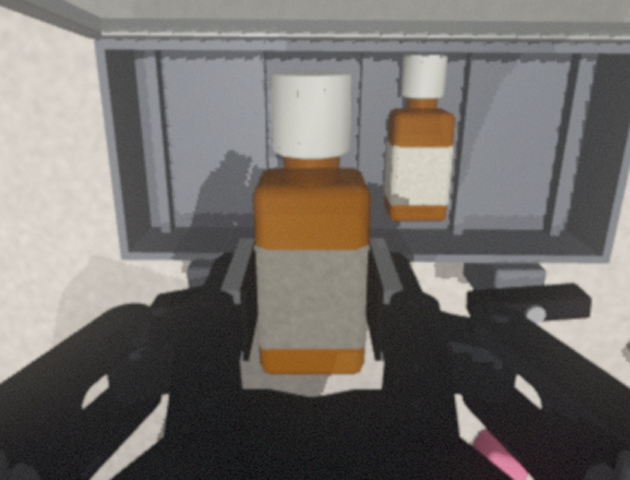

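Bottle held straight over bay 2; packed flask lies straight in bay 3, cap to the hinge. Lower and release.

arm_command:
  increments:
    - {"offset": [0.011, 0.008, 0.1], "dr": [0, 0, 0], "hand": -1}
    - {"offset": [0, 0, 0.2], "dr": [0, 0, 0], "hand": -1}
    - {"offset": [0, 0, 0.25], "dr": [0, 0, 0], "hand": -1}
    - {"offset": [0, 0, 0.25], "dr": [0, 0, 0], "hand": -1}
    - {"offset": [0, 0, 0.15], "dr": [0, 0, 0], "hand": -1}
    - {"offset": [0, 0, 0.1], "dr": [0, 0, 0], "hand": -1}
    - {"offset": [0, 0, 0.035], "dr": [0, 0, 0], "hand": -1}
    - {"offset": [0, 0, 0], "dr": [0, 0, 0], "hand": -1}

```text
time_s: 18.1
eef_pos: [536.3, -145.4, 16.1]
ee_rot: [-0.0, 0.997, -0.08, -0.0]
force: [-0.0, 0.7, -0.8]
grip_width: 0.403
grip_force: 60.0
```

arm_command:
  increments:
    - {"offset": [0, 0, 0], "dr": [0, 0, 0], "hand": -1}
    - {"offset": [0, 0, 0], "dr": [0, 0, 0], "hand": 0.2}
    - {"offset": [0, 0, 0], "dr": [0, 0, 0], "hand": 0.2}
    - {"offset": [0, 0, 0], "dr": [0, 0, 0], "hand": 0.2}
    - {"offset": [0, 0, 0], "dr": [0, 0, 0], "hand": 0.2}
    - {"offset": [0, 0, -0.1], "dr": [0, 0, 0], "hand": 0.2}
    - {"offset": [0, 0, -0.2], "dr": [0, 0, 0], "hand": 0.2}
    - {"offset": [0, 0, -0.25], "dr": [0, 0, 0], "hand": 0.2}

```text
time_s: 18.9
eef_pos: [535.9, -145.4, 83.2]
ee_rot: [-0.0, 0.997, -0.08, -0.001]
force: [0.7, 0.4, 1.1]
grip_width: 0.601
grip_force: 0.0
```

arm_command:
  increments:
    - {"offset": [0, 0, -0.25], "dr": [0, 0, 0], "hand": 0.2}
    - {"offset": [0, 0, -0.25], "dr": [0, 0, 0], "hand": 1}
    - {"offset": [0, 0, -0.25], "dr": [0, 0, 0], "hand": 1}
    - {"offset": [0, 0, -0.2], "dr": [0, 0, 0], "hand": 1}
    - {"offset": [0, 0, -0.1], "dr": [0, 0, 0], "hand": 1}
    - {"offset": [0, 0, 0], "dr": [0, 0, 0], "hand": 1}

```text
time_s: 19.5
eef_pos: [536.7, -145.8, 209.9]
ee_rot: [0.001, 0.997, -0.08, 0.001]
force: [-0.4, 0.4, 0.1]
grip_width: 1.001
grip_force: 0.0
```

```bash
python3 - <<'E'
from h import *
c=ctrl.camera_info("scene"); w=ctrl.capture("scene")
p=fitflask(c,w,[391,381,1.3],"f2s.png",xr=(440,500),yr=(120,170))
k=ctrl.camera_info("side"); v=ctrl.capture("side")
p2=fitflask(k,v,[391,381,1.3],"f2k.png",xr=(245,290),yr=(115,150))
need([*(p[:2]-65*np.array([np.cos(p[2]),np.sin(p[2])])),205],[np.cos(p[2]),np.sin(p[2])])
E
```

```text
flask [388.693 392.783   0.907] 1-IoU 0.837
flask [387.336 381.59    1.361] 1-IoU 0.264
t 19.6 pos [ 535.9 -145.4  207.3] z-axis [-0.001  0.001 -1.   ] w 84.7 gf 0.0 F [0.1 0.4 0.1] q6 1.26
offset units [-2.188 -3.758  0.024] mm [-262.6 -450.9    2.9]
turn z units -1.358
```

arm_command:
  increments:
    - {"offset": [-0.08, -0.15, 0], "dr": [0, 0, 0], "hand": 1}
    - {"offset": [-0.163, -0.299, 0], "dr": [0, 0, 0], "hand": 1}
    - {"offset": [-0.163, -0.299, 0], "dr": [0, 0, 0], "hand": 1}
    - {"offset": [-0.163, -0.299, 0], "dr": [0, 0, 0], "hand": 1}
    - {"offset": [-0.163, -0.299, 0], "dr": [0, 0, 0], "hand": 1}
    - {"offset": [-0.163, -0.299, 0], "dr": [0, 0, 0], "hand": 1}
    - {"offset": [-0.163, -0.299, 0], "dr": [0, 0, 0], "hand": 1}
    - {"offset": [-0.163, -0.299, 0], "dr": [0, 0, 0], "hand": 1}

```text
time_s: 20.4
eef_pos: [433.2, 144.8, 207.0]
ee_rot: [0.0, 0.997, -0.08, -0.001]
force: [0.2, -0.3, 0.4]
grip_width: 0.999
grip_force: 0.0
```

arm_command:
  increments:
    - {"offset": [-0.163, -0.299, 0], "dr": [0, 0, 0], "hand": 1}
    - {"offset": [-0.163, -0.299, 0], "dr": [0, 0, 0], "hand": 1}
    - {"offset": [-0.163, -0.299, 0], "dr": [0, 0, 0], "hand": 1}
    - {"offset": [-0.163, -0.299, 0], "dr": [0, 0, 0], "hand": 1}
    - {"offset": [-0.08, -0.15, 0], "dr": [0, 0, 0], "hand": 1}
    - {"offset": [0, 0, 0], "dr": [0, 0, -0.175], "hand": 1}
    - {"offset": [0, 0, 0], "dr": [0, 0, -0.175], "hand": 1}
    - {"offset": [0, 0, 0], "dr": [0, 0, -0.175], "hand": 1}

```text
time_s: 21.2
eef_pos: [373.0, 316.8, 206.7]
ee_rot: [0.001, 0.992, 0.129, -0.001]
force: [-0.1, -0.4, 1.2]
grip_width: 1.007
grip_force: 0.0
```

arm_command:
  increments:
    - {"offset": [0, 0, 0], "dr": [0, 0, -0.175], "hand": 1}
    - {"offset": [0, 0, 0], "dr": [0, 0, -0.175], "hand": 1}
    - {"offset": [0, 0, 0], "dr": [0, 0, -0.175], "hand": 1}
    - {"offset": [0, 0, 0], "dr": [0, 0, -0.175], "hand": 1}
    - {"offset": [0, 0, 0], "dr": [0, 0, -0.175], "hand": 1}
    - {"offset": [0, 0, 0], "dr": [0, 0, -0.175], "hand": 1}
    - {"offset": [0, 0, 0], "dr": [0, 0, -0.175], "hand": 1}
    - {"offset": [0, 0, 0], "dr": [0, 0, -0.175], "hand": 1}

```text
time_s: 22.0
eef_pos: [373.1, 316.6, 206.8]
ee_rot: [-0.0, 0.778, 0.628, -0.001]
force: [0.3, -0.0, -1.2]
grip_width: 0.998
grip_force: 0.0
```

arm_command:
  increments:
    - {"offset": [0, 0, 0], "dr": [0, 0, 0], "hand": 1}
    - {"offset": [0, 0, 0], "dr": [0, 0, 0], "hand": 1}

```text
time_s: 22.2
eef_pos: [373.3, 316.8, 207.4]
ee_rot: [-0.0, 0.781, 0.624, -0.001]
force: [0.4, 0.3, -0.1]
grip_width: 0.999
grip_force: 0.0
```

```bash
python3 - <<'E'
from h import *
c=ctrl.camera_info("wrist"); w=ctrl.capture("wrist")
p=fitflask(c,w,[387,381,1.36],"f2.png")
need([p[0],p[1],9],[np.cos(p[2]),np.sin(p[2])])
E
```

```text
flask [387.669 372.966   0.997] 1-IoU 0.1
t 22.2 pos [373.4 316.8 207.6] z-axis [-0.001 -0.001 -1.   ] w 84.8 gf 0.0 F [ 0.7 -0.5 -0.3] q6 0.69
offset units [0.484 0.014 1.655] mm [ 58.1   1.7 198.5]
turn z units 0.447
```

View pics/f2.png

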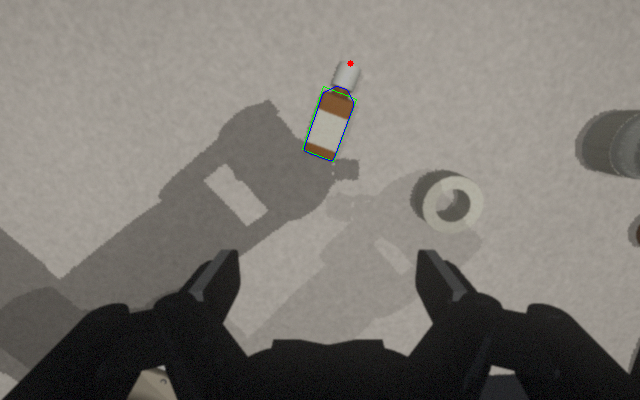

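f2 fit agrees with its outline: body centre (387,372), yaw 1.0, cap at (350,62). Grasping.

arm_command:
  increments:
    - {"offset": [0, 0, 0], "dr": [0, 0, 0.15], "hand": 1}
    - {"offset": [0, 0, 0], "dr": [0, 0, 0.15], "hand": 1}
    - {"offset": [0, 0, 0], "dr": [0, 0, 0.147], "hand": 1}
    - {"offset": [0.22, -0.076, 0.1], "dr": [0, 0, 0], "hand": 1}
    - {"offset": [0.224, -0.076, 0.2], "dr": [0, 0, 0], "hand": 1}
    - {"offset": [0, 0, 0.25], "dr": [0, 0, 0], "hand": 1}
    - {"offset": [0, 0, 0.25], "dr": [0, 0, 0], "hand": 1}
    - {"offset": [0, 0, 0.25], "dr": [0, 0, 0], "hand": 1}

```text
time_s: 23.05
eef_pos: [386.8, 371.6, 80.7]
ee_rot: [0.0, 0.878, 0.479, -0.0]
force: [0.2, -0.2, 0.6]
grip_width: 1.003
grip_force: 0.0
```

arm_command:
  increments:
    - {"offset": [0, 0, 0.2], "dr": [0, 0, 0], "hand": 1}
    - {"offset": [0, 0, 0.1], "dr": [0, 0, 0], "hand": 1}
    - {"offset": [0, 0, 0], "dr": [0, 0, 0], "hand": 1}
    - {"offset": [0, 0, 0], "dr": [0, 0, 0], "hand": 1}

```text
time_s: 23.45
eef_pos: [387.5, 371.9, 47.1]
ee_rot: [-0.0, 0.878, 0.479, 0.001]
force: [0.5, 0.3, -0.5]
grip_width: 0.994
grip_force: 0.0
```

```bash
python3 - <<'E'
from h import *
need([387.2,372,9],[np.cos(.997),np.sin(.997)])
E
```

```text
t 23.4 pos [387.5 371.9  47.1] z-axis [ 0.001  0.001 -1.   ] w 84.5 gf 0.0 F [ 0.5  0.3 -0.5] q6 1.12
offset units [-0.001 -0.003  0.318] mm [-0.2 -0.3 38.1]
turn z units 0.004
```

arm_command:
  increments:
    - {"offset": [0, 0, 0.12], "dr": [0, 0, 0], "hand": 1}
    - {"offset": [0, 0, 0.1], "dr": [0, 0, 0], "hand": 1}
    - {"offset": [0, 0, 0.06], "dr": [0, 0, 0], "hand": 1}
    - {"offset": [0, 0, 0.037], "dr": [0, 0, 0], "hand": 1}
    - {"offset": [0, 0, 0], "dr": [0, 0, 0], "hand": 1}

```text
time_s: 23.95
eef_pos: [387.0, 371.6, 8.0]
ee_rot: [0.0, 0.877, 0.48, -0.0]
force: [0.0, 0.6, 0.6]
grip_width: 1.001
grip_force: 0.0
```

arm_command:
  grip_force: 60
  increments:
    - {"offset": [0, 0, 0], "dr": [0, 0, 0], "hand": -1}
    - {"offset": [0, 0, 0], "dr": [0, 0, 0], "hand": -1}
    - {"offset": [0, 0, 0], "dr": [0, 0, 0], "hand": -1}
    - {"offset": [0, 0, 0], "dr": [0, 0, 0], "hand": -1}
    - {"offset": [0, 0, 0], "dr": [0, 0, 0], "hand": -1}
    - {"offset": [0, 0, 0], "dr": [0, 0, 0], "hand": -1}
    - {"offset": [0, 0, 0], "dr": [0, 0, 0], "hand": -1}

```text
time_s: 24.65
eef_pos: [387.4, 371.8, 8.8]
ee_rot: [-0.0, 0.877, 0.48, 0.001]
force: [0.6, -0.4, 5.9]
grip_width: 0.411
grip_force: 61.5
```

arm_command:
  increments:
    - {"offset": [0, 0, -0.1], "dr": [0, 0, 0], "hand": -1}
    - {"offset": [0, 0, -0.2], "dr": [0, 0, 0], "hand": -1}
    - {"offset": [0, 0, -0.25], "dr": [0, 0, 0], "hand": -1}
    - {"offset": [0, 0, -0.25], "dr": [0, 0, 0], "hand": -1}
    - {"offset": [0, 0, -0.25], "dr": [0, 0, 0], "hand": -1}
    - {"offset": [0, 0, -0.1], "dr": [0, 0, 0], "hand": -1}
    - {"offset": [0, 0, 0], "dr": [0, 0, 0], "hand": -1}
    - {"offset": [0, 0, 0], "dr": [0, 0, 0], "hand": -1}

```text
time_s: 25.45
eef_pos: [386.5, 371.3, 145.0]
ee_rot: [0.0, 0.877, 0.48, -0.001]
force: [-0.1, -0.1, -1.5]
grip_width: 0.409
grip_force: 60.7
```

```bash
python3 - <<'E'
from h import *
need(cw(-13,96,150),cx())
d=cw(-13,96,150)-ctrl.sense()["eef_pos"]; print(cx()@d[:2]/120, -(np.array([-cx()[1],cx()[0]])@d[:2])/120)
E
```

```text
t 25.4 pos [386.5 371.3 145. ] z-axis [-0.002 -0.001 -1.   ] w 34.8 gf 60.7 F [-0.1 -0.1 -1.5] q6 1.12
offset units [-2.462  3.154 -0.04 ] mm [-295.5  378.4   -4.8]
turn z units 1.478
1.9101848775760317 3.5156538213444173
```

arm_command:
  increments:
    - {"offset": [0, 0, 0], "dr": [0, 0, 0.185], "hand": -1}
    - {"offset": [0, 0, 0], "dr": [0, 0, 0.185], "hand": -1}
    - {"offset": [0, 0, 0], "dr": [0, 0, 0.185], "hand": -1}
    - {"offset": [0, 0, 0], "dr": [0, 0, 0.185], "hand": -1}
    - {"offset": [0, 0, 0], "dr": [0, 0, 0.185], "hand": -1}
    - {"offset": [0, 0, 0], "dr": [0, 0, 0.185], "hand": -1}
    - {"offset": [0, 0, 0], "dr": [0, 0, 0.185], "hand": -1}
    - {"offset": [0, 0, 0], "dr": [0, 0, 0.183], "hand": -1}

```text
time_s: 26.25
eef_pos: [386.4, 371.2, 144.3]
ee_rot: [0.001, 0.997, -0.083, -0.001]
force: [-0.2, -0.6, -1.2]
grip_width: 0.406
grip_force: 60.7
```

arm_command:
  increments:
    - {"offset": [0.08, 0.146, 0], "dr": [0, 0, 0], "hand": -1}
    - {"offset": [0.159, 0.293, 0], "dr": [0, 0, 0], "hand": -1}
    - {"offset": [0.159, 0.293, 0], "dr": [0, 0, 0], "hand": -1}
    - {"offset": [0.159, 0.293, 0], "dr": [0, 0, 0], "hand": -1}
    - {"offset": [0.159, 0.293, 0], "dr": [0, 0, 0], "hand": -1}
    - {"offset": [0.159, 0.293, 0], "dr": [0, 0, 0], "hand": -1}
    - {"offset": [0.159, 0.293, 0], "dr": [0, 0, 0], "hand": -1}
    - {"offset": [0.159, 0.293, 0], "dr": [0, 0, 0], "hand": -1}

```text
time_s: 27.05
eef_pos: [485.8, 86.9, 144.6]
ee_rot: [-0.0, 0.997, -0.08, -0.002]
force: [1.2, -0.3, -1.5]
grip_width: 0.406
grip_force: 60.7
```

arm_command:
  increments:
    - {"offset": [0.159, 0.293, 0], "dr": [0, 0, 0], "hand": -1}
    - {"offset": [0.159, 0.293, 0], "dr": [0, 0, 0], "hand": -1}
    - {"offset": [0.159, 0.293, 0], "dr": [0, 0, 0], "hand": -1}
    - {"offset": [0.159, 0.293, 0], "dr": [0, 0, 0], "hand": -1}
    - {"offset": [0.08, 0.146, 0], "dr": [0, 0, 0], "hand": -1}
    - {"offset": [0, 0, 0], "dr": [0, 0, 0], "hand": -1}
    - {"offset": [0, 0, 0], "dr": [0, 0, 0], "hand": -1}

```text
time_s: 27.75
eef_pos: [545.2, -80.5, 145.1]
ee_rot: [-0.001, 0.997, -0.08, -0.001]
force: [-0.2, 0.2, -0.5]
grip_width: 0.401
grip_force: 60.7
```

```bash
python3 - <<'E'
from h import *
need(cw(-13,96,14.5),cx())
w=ctrl.capture("wrist"); crop(w,120,60,640,400,1.2,"w5.png")
E
```

```text
t 27.8 pos [545.2 -80.5 145.1] z-axis [-0.002  0.001 -1.   ] w 34.1 gf 60.7 F [-0.2  0.2 -0.5] q6 1.37
offset units [0.007 0.011 1.088] mm [  0.8   1.3 130.6]
turn z units -0.0
```

View pics/w5.png

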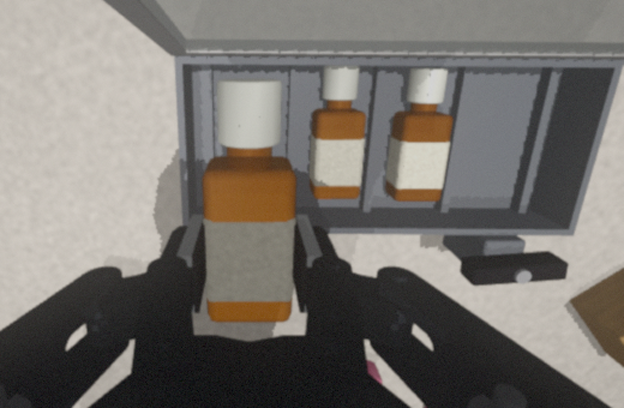

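Third bottle is straight over bay 1; bays 2 and 3 hold theirs straight with caps at the hinge. Lower and release.

arm_command:
  increments:
    - {"offset": [0.007, 0.008, 0.1], "dr": [0, 0, 0], "hand": -1}
    - {"offset": [0, 0, 0.2], "dr": [0, 0, 0], "hand": -1}
    - {"offset": [0, 0, 0.25], "dr": [0, 0, 0], "hand": -1}
    - {"offset": [0, 0, 0.25], "dr": [0, 0, 0], "hand": -1}
    - {"offset": [0, 0, 0.15], "dr": [0, 0, 0], "hand": -1}
    - {"offset": [0, 0, 0.1], "dr": [0, 0, 0], "hand": -1}
    - {"offset": [0, 0, 0.033], "dr": [0, 0, 0], "hand": -1}
    - {"offset": [0, 0, 0], "dr": [0, 0, 0], "hand": -1}

```text
time_s: 28.6
eef_pos: [546.6, -82.1, 16.2]
ee_rot: [-0.0, 0.997, -0.08, -0.0]
force: [0.2, -1.1, -1.1]
grip_width: 0.404
grip_force: 60.7
```

arm_command:
  increments:
    - {"offset": [0, 0, 0], "dr": [0, 0, 0], "hand": -1}
    - {"offset": [0, 0, 0], "dr": [0, 0, 0], "hand": 0.15}
    - {"offset": [0, 0, 0], "dr": [0, 0, 0], "hand": 0.15}
    - {"offset": [0, 0, 0], "dr": [0, 0, 0], "hand": 0.15}
    - {"offset": [0, 0, 0], "dr": [0, 0, 0], "hand": 0.15}
    - {"offset": [0, 0, -0.1], "dr": [0, 0, 0], "hand": 0.15}
    - {"offset": [0, 0, -0.2], "dr": [0, 0, 0], "hand": 0.15}
    - {"offset": [0, 0, -0.25], "dr": [0, 0, 0], "hand": 0.15}

```text
time_s: 29.4
eef_pos: [546.1, -82.3, 83.1]
ee_rot: [-0.0, 0.997, -0.08, -0.001]
force: [0.7, 0.4, -0.5]
grip_width: 0.575
grip_force: 0.0
```

arm_command:
  increments:
    - {"offset": [0, 0, -0.25], "dr": [0, 0, 0], "hand": -1}
    - {"offset": [0, 0, -0.25], "dr": [0, 0, 0], "hand": -1}
    - {"offset": [0, 0, -0.25], "dr": [0, 0, 0], "hand": -1}
    - {"offset": [0, 0, -0.25], "dr": [0, 0, 0], "hand": -1}
    - {"offset": [0, 0, -0.15], "dr": [0, 0, 0], "hand": -1}
    - {"offset": [0, 0, -0.05], "dr": [0, 0, 0], "hand": -1}
    - {"offset": [0, 0, 0], "dr": [0, 0, 0], "hand": -1}

```text
time_s: 30.1
eef_pos: [546.6, -82.4, 227.0]
ee_rot: [0.0, 0.997, -0.08, 0.001]
force: [-0.6, 0.2, -0.8]
grip_width: 0.002
grip_force: 0.0
```

```bash
python3 - <<'E'
from h import *
need(cw(115,0,220),cx())
c=ctrl.camera_info("scene");k=ctrl.camera_info("side")
a=case[2]; Rm=np.array([[np.cos(a),np.sin(a)],[-np.sin(a),np.cos(a)]])
for n,p,q in[("boxR top near +y",(326,292),(419,187)),("boxR top near -y",(220,297),(452,252)),]:
    for z in(60,90,120,150): print(n,z,(Rm@(ray(c,p,z)[:2]-case[:2])).round(),(Rm@(ray(k,q,z)[:2]-case[:2])).round())
s=ctrl.capture("scene"); v=ctrl.capture("side"); w=ctrl.capture("wrist")
o=np.zeros((600,800,3),np.uint8); A=cv2.resize(s[150:240,210:350],None,fx=2.8,fy=2.8); B=cv2.resize(v[160:280,300:420],None,fx=2.9,fy=2.9); W=cv2.resize(w,None,fx=.62,fy=.62)
o[:A.shape[0],:A.shape[1]]=A; o[:B.shape[0],400:400+B.shape[1]]=B; o[352:,:W.shape[1]]=W; cv2.imwrite("pics/c6.png",o[...,::-1])
E
```

```text
t 30.1 pos [546.6 -82.4 227. ] z-axis [ 0.001 -0.    -1.   ] w 0.2 gf 0.0 F [-0.6  0.2 -0.8] q6 1.37
offset units [1.057 0.795 0.06 ] mm [126.9  95.4   7.2]
turn z units -0.0
boxR top near +y 60 [251. 125.] [266. 140.]
boxR top near +y 90 [262. 125.] [254. 105.]
boxR top near +y 120 [274. 124.] [242.  71.]
boxR top near +y 150 [285. 124.] [230.  36.]
boxR top near -y 60 [ 273. -125.] [ 300. -134.]
boxR top near -y 90 [ 283. -119.] [ 287. -160.]
boxR top near -y 120 [ 294. -112.] [ 274. -186.]
boxR top near -y 150 [ 305. -106.] [ 261. -212.]
```

View pics/c6.png

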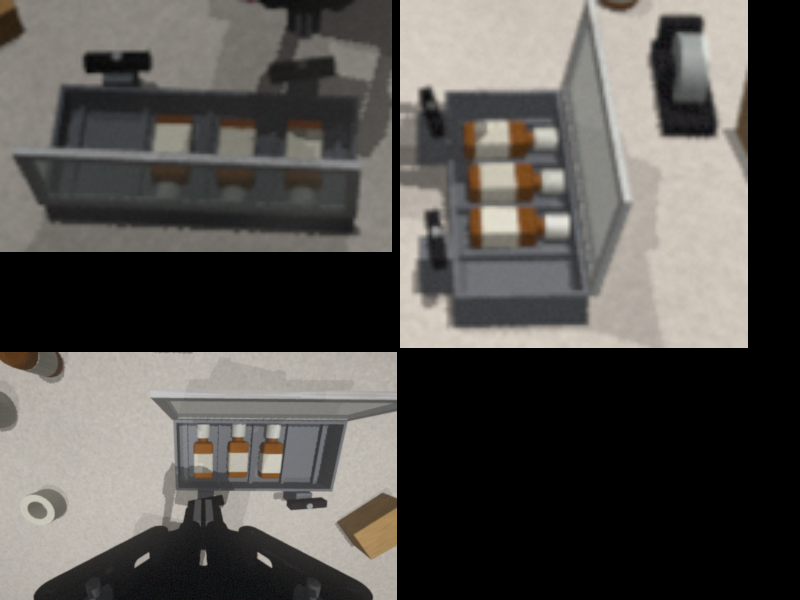

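All three lie straight, caps to the hinge. Now the lid: go behind its top edge with shut fingers.

arm_command:
  increments:
    - {"offset": [0.17, 0.13, 0], "dr": [0, 0, 0], "hand": -1}
    - {"offset": [0.18, 0.133, 0], "dr": [0, 0, 0], "hand": -1}
    - {"offset": [0.18, 0.133, 0], "dr": [0, 0, 0], "hand": -1}
    - {"offset": [0.18, 0.133, 0], "dr": [0, 0, 0], "hand": -1}
    - {"offset": [0.18, 0.133, 0], "dr": [0, 0, 0], "hand": -1}
    - {"offset": [0.167, 0.133, 0], "dr": [0, 0, 0], "hand": -1}
    - {"offset": [0, 0, 0], "dr": [0, 0, 0], "hand": -1}
    - {"offset": [0, 0, 0], "dr": [0, 0, 0], "hand": -1}

```text
time_s: 31.05
eef_pos: [656.3, -196.7, 224.7]
ee_rot: [-0.001, 0.997, -0.08, -0.001]
force: [-0.3, 0.6, 0.2]
grip_width: -0.003
grip_force: 0.0
```

```bash
python3 - <<'E'
from h import *
need(cw(115,0,148),cx())
prev=None
for th in np.arange(1.72,-.01,-.1):
    C=np.array([63-105*np.cos(th)+8*np.sin(th)+11,45+105*np.sin(th)+8*np.cos(th)])
    if prev is not None: print(round(th,2),C.round(),((C-prev)/120).round(3))
    prev=C
E
```

```text
t 31.1 pos [ 656.3 -196.7  224.7] z-axis [-0.002  0.001 -1.   ] w -0.3 gf 0.0 F [-0.3  0.6  0.2] q6 1.27
offset units [0.005 0.002 0.639] mm [ 0.6  0.2 76.7]
turn z units -0.001
1.62 [ 87. 149.] [-0.086  0.015]
1.52 [ 77. 150.] [-0.087  0.007]
1.42 [ 66. 150.] [-0.088 -0.002]
1.32 [ 56. 149.] [-0.087 -0.011]
1.22 [ 45. 146.] [-0.086 -0.02 ]
1.12 [ 35. 143.] [-0.083 -0.028]
1.02 [ 26. 139.] [-0.08  -0.036]
0.92 [ 17. 133.] [-0.076 -0.044]
0.82 [  8. 127.] [-0.071 -0.051]
0.72 [  0. 120.] [-0.066 -0.058]
0.62 [ -7. 113.] [-0.06  -0.064]
0.52 [-13. 104.] [-0.053 -0.07 ]
0.42 [-19.  95.] [-0.046 -0.075]
0.32 [-23.  86.] [-0.038 -0.079]
0.22 [-27.  76.] [-0.03  -0.083]
0.12 [-29.  66.] [-0.021 -0.085]
0.02 [-31.  55.] [-0.013 -0.087]
```

arm_command:
  increments:
    - {"offset": [0, 0, 0.15], "dr": [0, 0, 0], "hand": -1}
    - {"offset": [0, 0, 0.2], "dr": [0, 0, 0], "hand": -1}
    - {"offset": [0, 0, 0.2], "dr": [0, 0, 0], "hand": -1}
    - {"offset": [0, 0, 0.09], "dr": [0, 0, 0], "hand": -1}
    - {"offset": [0, 0, 0], "dr": [0, 0, 0], "hand": -1}

```text
time_s: 31.55
eef_pos: [655.8, -196.0, 148.2]
ee_rot: [-0.001, 0.997, -0.08, -0.001]
force: [-0.1, -0.3, 0.5]
grip_width: -0.003
grip_force: 0.0
```

arm_command:
  increments:
    - {"offset": [-0.08, 0, 0], "dr": [0, 0, 0], "hand": -1}
    - {"offset": [-0.08, 0, 0], "dr": [0, 0, 0], "hand": -1}
    - {"offset": [-0.08, 0, 0], "dr": [0, 0, 0], "hand": -1}
    - {"offset": [-0.08, 0, 0], "dr": [0, 0, 0], "hand": -1}

```text
time_s: 31.95
eef_pos: [619.4, -190.7, 151.9]
ee_rot: [0.001, 0.997, -0.08, 0.002]
force: [2.8, -0.6, 1.5]
grip_width: -0.002
grip_force: 1.4
```

arm_command:
  increments:
    - {"offset": [-0.08, 0, 0], "dr": [0, 0, 0], "hand": -1}
    - {"offset": [-0.08, 0, 0], "dr": [0, 0, 0.0], "hand": -1}
    - {"offset": [-0.08, 0, 0], "dr": [0, 0, 0], "hand": -1}

```text
time_s: 32.25
eef_pos: [590.7, -186.1, 151.3]
ee_rot: [0.001, 0.997, -0.08, 0.002]
force: [3.2, 0.3, -0.8]
grip_width: 0.002
grip_force: 1.1
```

```bash
python3 - <<'E'
from h import *
need(cw(46,0,147),cx())
E
```

```text
t 32.2 pos [ 590.7 -186.1  151.3] z-axis [ 0.004 -0.002 -1.   ] w 0.2 gf 1.1 F [ 3.2  0.3 -0.8] q6 1.24
offset units [-0.018  0.001  0.036] mm [-2.2  0.2  4.3]
turn z units 0.0
```

arm_command:
  increments:
    - {"offset": [-0.085, 0, 0.028], "dr": [0, 0, 0], "hand": -1}
    - {"offset": [-0.08, 0, 0.036], "dr": [0, 0, 0], "hand": -1}
    - {"offset": [-0.076, 0, 0.044], "dr": [0, 0, 0], "hand": -1}
    - {"offset": [-0.071, 0, 0.051], "dr": [0, 0, 0], "hand": -1}
    - {"offset": [-0.066, 0, 0.058], "dr": [0, 0, 0], "hand": -1}
    - {"offset": [-0.06, 0, 0.064], "dr": [0, 0, 0], "hand": -1}
    - {"offset": [-0.053, 0, 0.07], "dr": [0, 0, 0], "hand": -1}

```text
time_s: 32.95
eef_pos: [532.5, -176.9, 108.9]
ee_rot: [0.001, 0.997, -0.08, 0.002]
force: [-0.5, 0.2, 1.4]
grip_width: 0.007
grip_force: 0.9
```

```bash
python3 - <<'E'
from h import *
need(cw(-31,0,53),cx())
crop(ctrl.capture("side"),290,120,490,280,2.5,"l1.png")
E
```

```text
t 33.0 pos [ 532.5 -176.9  108.9] z-axis [ 0.003 -0.002 -1.   ] w 0.6 gf 0.9 F [-0.5  0.2  1.4] q6 1.2
offset units [-0.171 -0.001  0.465] mm [-20.5  -0.1  55.8]
turn z units -0.0
```

View pics/l1.png

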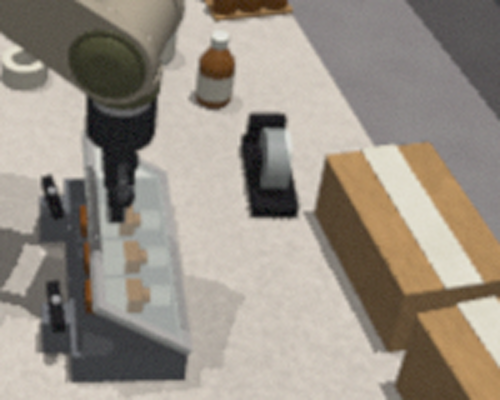

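Lid is at about 30°, moving freely. Finish closing.

arm_command:
  increments:
    - {"offset": [-0.046, 0, 0.075], "dr": [0, 0, 0], "hand": -1}
    - {"offset": [-0.038, 0, 0.079], "dr": [0, 0, 0], "hand": -1}
    - {"offset": [-0.03, 0, 0.083], "dr": [0, 0, 0], "hand": -1}
    - {"offset": [-0.021, 0, 0.085], "dr": [0, 0, 0], "hand": -1}
    - {"offset": [-0.013, 0, 0.087], "dr": [0, 0, 0], "hand": -1}

```text
time_s: 33.5
eef_pos: [514.1, -173.7, 57.2]
ee_rot: [-0.0, 0.997, -0.08, -0.0]
force: [-1.1, 0.1, 1.2]
grip_width: 0.001
grip_force: 0.8
```

arm_command:
  increments:
    - {"offset": [0, 0, 0.03], "dr": [0, 0, 0], "hand": -1}
    - {"offset": [0, 0, 0.03], "dr": [0, 0, 0], "hand": -1}
    - {"offset": [0, 0, 0], "dr": [0, 0, 0], "hand": -1}
    - {"offset": [0, 0, 0], "dr": [0, 0, 0], "hand": -1}

```text
time_s: 33.9
eef_pos: [514.4, -173.8, 52.0]
ee_rot: [-0.0, 0.997, -0.08, -0.0]
force: [-6.9, 1.9, 13.1]
grip_width: 0.001
grip_force: 6.2
```

```bash
python3 - <<'E'
from h import *
need(cw(-31,0,53),cx())
E
```

```text
t 33.9 pos [ 514.4 -173.8   52. ] z-axis [-0.001  0.    -1.   ] w 0.1 gf 6.2 F [-6.9  1.9 13.1] q6 1.19
offset units [-0.016  0.001 -0.009] mm [-1.9  0.2 -1. ]
turn z units 0.0
```

Contact force 13 N at z = 52: lid is shut. Retreat up and look at the buttons.

arm_command:
  increments:
    - {"offset": [0, 0, -0.15], "dr": [0, 0, 0], "hand": -1}
    - {"offset": [0, 0, -0.25], "dr": [0, 0, 0], "hand": -1}
    - {"offset": [0, 0, -0.3], "dr": [0, 0, 0], "hand": -1}
    - {"offset": [0, 0, -0.3], "dr": [0, 0, 0], "hand": -1}
    - {"offset": [0, 0, -0.3], "dr": [0, 0, 0], "hand": -1}
    - {"offset": [0, 0, -0.3], "dr": [0, 0, 0], "hand": -1}
    - {"offset": [0, 0, -0.2], "dr": [0, 0, 0], "hand": -1}
    - {"offset": [0, 0.2, -0.1], "dr": [0, 0, 0], "hand": 0}

```text
time_s: 34.7
eef_pos: [511.7, -196.4, 281.9]
ee_rot: [0.001, 0.997, -0.079, 0.002]
force: [-0.1, -0.9, 1.5]
grip_width: 0.158
grip_force: 0.0
```

arm_command:
  increments:
    - {"offset": [0, 0, 0], "dr": [0, 0, -0.18], "hand": 0}
    - {"offset": [0, 0, 0], "dr": [0, 0, -0.18], "hand": 0}
    - {"offset": [0, 0, 0], "dr": [0, 0, -0.18], "hand": 0}
    - {"offset": [0, 0, 0], "dr": [0, 0, -0.18], "hand": 0}
    - {"offset": [0, 0, 0], "dr": [0, 0, -0.18], "hand": 0}
    - {"offset": [0, 0, 0], "dr": [0, 0, -0.18], "hand": 0}

```text
time_s: 35.3
eef_pos: [510.9, -197.6, 279.0]
ee_rot: [0.0, 0.94, 0.34, 0.0]
force: [0.7, 0.2, -0.8]
grip_width: 0.504
grip_force: 0.0
```

arm_command:
  increments:
    - {"offset": [0, 0, 0], "dr": [0, 0, -0.18], "hand": 0}
    - {"offset": [0, 0, 0], "dr": [0, 0, -0.18], "hand": 0}
    - {"offset": [0, 0, 0], "dr": [0, 0, -0.18], "hand": 0}
    - {"offset": [0, 0, 0], "dr": [0, 0, -0.18], "hand": 0}
    - {"offset": [0, 0, 0], "dr": [0, 0, -0.18], "hand": 0}
    - {"offset": [0, 0, 0], "dr": [0, 0, 0], "hand": 0}
    - {"offset": [0, 0, 0], "dr": [0, 0, 0], "hand": 0}

```text
time_s: 36.0
eef_pos: [510.8, -197.6, 279.0]
ee_rot: [0.0, 0.768, 0.641, 0.0]
force: [-0.7, 0.0, 0.2]
grip_width: 0.499
grip_force: 0.0
```

```bash
python3 - <<'E'
from h import *
import pickle
need(cw(-81,91,200),[-cx()[1],cx()[0]])
c=ctrl.camera_info("wrist"); w=ctrl.capture("wrist"); pickle.dump((c,w),open("w6.pkl","wb"))
crop(w,180,0,480,290,2,"w6.png")
E
```

```text
t 36.0 pos [ 510.8 -197.6  279. ] z-axis [ 0. -0. -1.] w 42.4 gf 0.0 F [-0.7  0.   0.2] q6 -0.4
offset units [ 0.949 -0.454  0.658] mm [113.9 -54.4  79. ]
turn z units -0.025
```

View pics/w6.png

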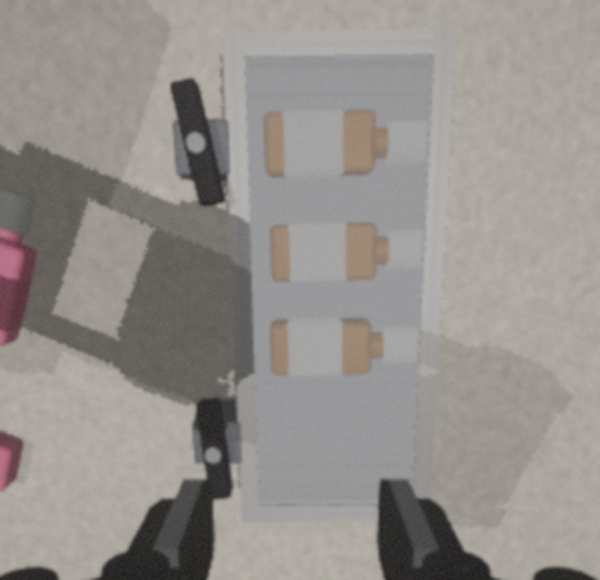

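Lid closed flat over three straight flasks; left bar spans crop (182,82)–(213,200), pivot (196,143); right bar (208,402)–(221,495), pivot (213,455).

```bash
python3 - <<'E'
from h import *
import pickle
c,w=pickle.load(open("w6.pkl","rb")); a=case[2]
f=lambda q,z:ray(c,(180+q[0]/2,q[1]/2),z)
Rm=np.array([[np.cos(a),np.sin(a)],[-np.sin(a),np.cos(a)]])
for n,A,B,P in[("L",(182,82),(213,200),(196,143)),("R",(208,402),(221,495),(213,455))]:
    A,B,P=[Rm@(f(q,73)[:2]-case[:2]) for q in(A,B,P)]; d=A-B
    print(n,"ends",A.round(1),B.round(1),"pivot",P.round(1),"len",np.hypot(*d).round(1),"theta",np.arctan2(-d[0],d[1]).round(3))
for n,q in[("c1",(226,38)),("c2",(452,33)),("c3",(240,520)),("c4",(428,522))]: print(n,(Rm@(f(q,53)[:2]-case[:2])).round(1))
E
```

```text
L ends [-85.  120.3] [-72.1  61.2] pivot [-79.6  90.5] len 60.5 theta 0.215
R ends [-81.8 -55.4] [ -77.2 -117.4] pivot [-80.8 -90. ] len 62.2 theta 0.074
c1 [-62.8 145.6]
c2 [ 60.4 145.7]
c3 [ -68.1 -145.8]
c4 [  60.4 -149.7]
```

arm_command:
  increments:
    - {"offset": [0.237, -0.113, 0.1], "dr": [0, 0, 0], "hand": 0}
    - {"offset": [0.237, -0.113, 0.2], "dr": [0, 0, 0], "hand": 0}
    - {"offset": [0.237, -0.113, 0.2], "dr": [0, 0, 0], "hand": 0}
    - {"offset": [0.237, -0.113, 0.2], "dr": [0, 0, 0], "hand": 0}
    - {"offset": [0, 0, 0.2], "dr": [0, 0, -0.15], "hand": 0}
    - {"offset": [0, 0, 0.2], "dr": [0, 0, -0.15], "hand": 0}
    - {"offset": [0, 0, 0.1], "dr": [0, 0, 0], "hand": 0}
    - {"offset": [0, 0, 0], "dr": [0, 0, 0], "hand": 0}

```text
time_s: 36.85
eef_pos: [476.7, -76.0, 134.0]
ee_rot: [-0.001, 0.687, 0.726, -0.0]
force: [0.3, -0.3, 0.2]
grip_width: 0.499
grip_force: 0.0
```

arm_command:
  increments:
    - {"offset": [0, 0, 0], "dr": [0, 0, 0], "hand": 0}

```text
time_s: 36.95
eef_pos: [477.7, -76.4, 135.9]
ee_rot: [0.001, 0.687, 0.727, 0.0]
force: [0.7, 0.2, 0.2]
grip_width: 0.505
grip_force: 0.0
```

```bash
python3 - <<'E'
from h import *
need(cw(-80.5,91,59),cx(np.pi/2+.215))
E
```

```text
t 37.0 pos [477.7 -76.4 135.9] z-axis [ 0.001 -0.    -1.   ] w 43.0 gf 0.0 F [0.7 0.2 0.2] q6 -0.46
offset units [0.004 0.003 0.64 ] mm [ 0.5  0.4 76.9]
turn z units 0.002
```

arm_command:
  grip_force: 25
  increments:
    - {"offset": [0.004, 0.003, 0.2], "dr": [0, 0, 0], "hand": 0}
    - {"offset": [0, 0, 0.2], "dr": [0, 0, 0], "hand": 0}
    - {"offset": [0, 0, 0.15], "dr": [0, 0, 0], "hand": 0}
    - {"offset": [0, 0, 0.06], "dr": [0, 0, 0], "hand": 0}
    - {"offset": [0, 0, 0.025], "dr": [0, 0, 0], "hand": 0}
    - {"offset": [0, 0, 0], "dr": [0, 0, 0], "hand": 0}

```text
time_s: 37.55
eef_pos: [478.1, -75.8, 59.6]
ee_rot: [0.001, 0.686, 0.728, 0.0]
force: [0.1, 0.0, -0.8]
grip_width: 0.495
grip_force: 0.0
```

arm_command:
  increments:
    - {"offset": [0, 0, 0], "dr": [0, 0, 0], "hand": -1}
    - {"offset": [0, 0, 0], "dr": [0, 0, 0], "hand": -1}
    - {"offset": [0, 0, 0], "dr": [0, 0, 0], "hand": -1}
    - {"offset": [0, 0, 0], "dr": [0, 0, 0], "hand": -1}
    - {"offset": [0, 0, 0], "dr": [0, 0, 0], "hand": -1}
    - {"offset": [0, 0, 0], "dr": [0, 0, 0], "hand": -1}

```text
time_s: 38.15
eef_pos: [478.4, -75.6, 59.7]
ee_rot: [0.001, 0.686, 0.728, 0.001]
force: [1.1, 2.1, 6.4]
grip_width: 0.156
grip_force: 27.9
```

```bash
python3 - <<'E'
from h import *
need(cw(-80.5,91,59),-cx()); print(ctrl.sense()["wrist_torque"])
E
```

```text
t 38.1 pos [478.4 -75.6  59.7] z-axis [ 0.002 -0.001 -1.   ] w 13.2 gf 27.9 F [1.1 2.1 6.4] q6 -0.46
offset units [-0.002 -0.002  0.006] mm [-0.3 -0.2  0.7]
turn z units -1.721
[ 0.38601806 -0.28085591 -0.03478336]
```

Bar gripped (13 mm). Turn it.

arm_command:
  increments:
    - {"offset": [0, 0, 0], "dr": [0, 0, -0.1], "hand": -1}
    - {"offset": [0, 0, 0], "dr": [0, 0, -0.17], "hand": -1}
    - {"offset": [0, 0, 0], "dr": [0, 0, -0.17], "hand": -1}
    - {"offset": [0, 0, 0], "dr": [0, 0, -0.17], "hand": -1}
    - {"offset": [0, 0, 0], "dr": [0, 0, -0.17], "hand": -1}
    - {"offset": [0, 0, 0], "dr": [0, 0, -0.17], "hand": -1}
    - {"offset": [0, 0, 0], "dr": [0, 0, -0.17], "hand": -1}

```text
time_s: 38.85
eef_pos: [478.2, -75.7, 59.7]
ee_rot: [0.001, 0.308, 0.951, -0.0]
force: [0.9, 1.5, 6.9]
grip_width: 0.153
grip_force: 28.0
```

arm_command:
  increments:
    - {"offset": [0, 0, 0], "dr": [0, 0, -0.17], "hand": -1}
    - {"offset": [0, 0, 0], "dr": [0, 0, -0.17], "hand": -1}
    - {"offset": [0, 0, 0], "dr": [0, 0, -0.17], "hand": -1}
    - {"offset": [0, 0, 0], "dr": [0, 0, -0.091], "hand": -1}
    - {"offset": [0, 0, 0], "dr": [0, 0, 0], "hand": -1}
    - {"offset": [0, 0, 0], "dr": [0, 0, 0], "hand": -1}

```text
time_s: 39.45
eef_pos: [478.2, -75.8, 59.7]
ee_rot: [0.001, 0.08, 0.997, -0.0]
force: [1.5, 0.2, 6.5]
grip_width: 0.152
grip_force: 28.0
```

```bash
python3 - <<'E'
from h import *
need(cw(-80.5,91,150),-cx()); print(ctrl.sense()["wrist_torque"])
E
```

```text
t 39.5 pos [478.2 -75.8  59.7] z-axis [ 0.002 -0.001 -1.   ] w 12.9 gf 28.0 F [1.5 0.2 6.5] q6 -1.81
offset units [-0.001 -0.001 -0.752] mm [ -0.1  -0.1 -90.3]
turn z units 0.001
[ 0.12233772 -0.08555405  0.00524905]
```

arm_command:
  increments:
    - {"offset": [0, 0, 0], "dr": [0, 0, 0], "hand": 0}
    - {"offset": [0, 0, 0], "dr": [0, 0, 0], "hand": 0}
    - {"offset": [0, 0, 0], "dr": [0, 0, 0], "hand": 0}
    - {"offset": [0, 0, -0.1], "dr": [0, 0, 0], "hand": 0}
    - {"offset": [0, 0, -0.2], "dr": [0, 0, 0], "hand": 0}
    - {"offset": [0, 0, -0.25], "dr": [0, 0, 0], "hand": 0}
    - {"offset": [0, 0, -0.2], "dr": [0, 0, 0], "hand": 0}
    - {"offset": [0, -0.2, 0], "dr": [0, 0, 0], "hand": 0}

```text
time_s: 40.25
eef_pos: [475.2, -98.6, 152.8]
ee_rot: [0.003, 0.078, 0.997, -0.001]
force: [-0.2, 0.6, -1.1]
grip_width: 0.496
grip_force: 0.0
```

arm_command:
  increments:
    - {"offset": [0, -0.3, 0], "dr": [0, 0, 0], "hand": 0}
    - {"offset": [0, -0.3, 0], "dr": [0, 0, 0], "hand": 0}
    - {"offset": [0, -0.3, 0], "dr": [0, 0, 0], "hand": 0}
    - {"offset": [0, -0.3, 0], "dr": [0, 0, 0], "hand": 0}
    - {"offset": [0, -0.117, 0], "dr": [0, 0, 0], "hand": 0}
    - {"offset": [0, 0, 0], "dr": [0, 0, 0.17], "hand": 0}
    - {"offset": [0, 0, 0], "dr": [0, 0, 0.17], "hand": 0}
    - {"offset": [0, 0, 0], "dr": [0, 0, 0.17], "hand": 0}

```text
time_s: 41.05
eef_pos: [448.7, -254.8, 149.4]
ee_rot: [0.0, 0.279, 0.96, 0.0]
force: [0.1, 0.4, -0.7]
grip_width: 0.497
grip_force: 0.0
```

arm_command:
  increments:
    - {"offset": [0, 0, 0], "dr": [0, 0, 0.18], "hand": 0}
    - {"offset": [0, 0, 0], "dr": [0, 0, 0.18], "hand": 0}
    - {"offset": [0, 0, 0], "dr": [0, 0, 0.18], "hand": 0}
    - {"offset": [0, 0, 0], "dr": [0, 0, 0.18], "hand": 0}
    - {"offset": [0, 0, 0], "dr": [0, 0, 0.18], "hand": 0}
    - {"offset": [0, 0, 0], "dr": [0, 0, 0.18], "hand": 0}
    - {"offset": [0, 0, 0], "dr": [0, 0, 0.18], "hand": 0}
    - {"offset": [0, 0, 0], "dr": [0, 0, 0.13], "hand": 0}

```text
time_s: 41.85
eef_pos: [448.8, -254.6, 149.4]
ee_rot: [0.0, 0.737, 0.676, 0.0]
force: [-0.3, 0.5, 0.1]
grip_width: 0.499
grip_force: 0.0
```

arm_command:
  increments:
    - {"offset": [0, 0, 0], "dr": [0, 0, 0], "hand": 0}
    - {"offset": [0, 0, 0], "dr": [0, 0, 0], "hand": 0}

```text
time_s: 42.05
eef_pos: [448.7, -254.9, 149.2]
ee_rot: [0.0, 0.734, 0.679, 0.0]
force: [0.4, -0.8, -0.5]
grip_width: 0.501
grip_force: 0.0
```

```bash
python3 - <<'E'
from h import *
need(cw(-80.8,-91,59),cx(np.pi/2+.08))
E
```

```text
t 42.0 pos [ 448.7 -254.9  149.2] z-axis [ 0. -0. -1.] w 42.6 gf 0.0 F [ 0.4 -0.8 -0.5] q6 -0.67
offset units [-0.005  0.001  0.751] mm [-0.6  0.1 90.2]
turn z units 0.003
```

arm_command:
  increments:
    - {"offset": [0, 0, 0.15], "dr": [0, 0, 0], "hand": 0}
    - {"offset": [0, 0, 0.2], "dr": [0, 0, 0], "hand": 0}
    - {"offset": [0, 0, 0.2], "dr": [0, 0, 0], "hand": 0}
    - {"offset": [0, 0, 0.12], "dr": [0, 0, 0], "hand": 0}
    - {"offset": [0, 0, 0.05], "dr": [0, 0, 0], "hand": 0}
    - {"offset": [0, 0, 0.025], "dr": [0, 0, 0], "hand": 0}
    - {"offset": [0, 0, 0], "dr": [0, 0, 0], "hand": 0}

```text
time_s: 42.75
eef_pos: [448.8, -255.4, 59.9]
ee_rot: [0.0, 0.735, 0.678, 0.0]
force: [0.1, 0.2, -0.5]
grip_width: 0.502
grip_force: 0.0
```

arm_command:
  increments:
    - {"offset": [0, 0, 0], "dr": [0, 0, 0], "hand": -1}
    - {"offset": [0, 0, 0], "dr": [0, 0, 0], "hand": -1}
    - {"offset": [0, 0, 0], "dr": [0, 0, 0], "hand": -1}
    - {"offset": [0, 0, 0], "dr": [0, 0, 0], "hand": -1}
    - {"offset": [0, 0, 0], "dr": [0, 0, 0], "hand": -1}
    - {"offset": [0, 0, 0], "dr": [0, 0, 0], "hand": -1}

```text
time_s: 43.35
eef_pos: [448.2, -255.5, 60.2]
ee_rot: [-0.0, 0.735, 0.678, -0.0]
force: [-5.6, 0.3, 7.5]
grip_width: 0.154
grip_force: 26.4
```

```bash
python3 - <<'E'
from h import *
need(cw(-80.8,-91,59),-cx()); print(ctrl.sense()["wrist_torque"])
E
```

```text
t 43.4 pos [ 448.2 -255.5   60.2] z-axis [-0.001 -0.    -1.   ] w 13.1 gf 26.4 F [-5.6  0.3  7.5] q6 -0.66
offset units [-0.     0.006  0.01 ] mm [-0.   0.7  1.2]
turn z units -1.899
[0.08999431 0.87094497 0.04454801]
```

arm_command:
  increments:
    - {"offset": [0, 0, 0], "dr": [0, 0, -0.1], "hand": -1}
    - {"offset": [0, 0, 0], "dr": [0, 0, -0.17], "hand": -1}
    - {"offset": [0, 0, 0], "dr": [0, 0, -0.17], "hand": -1}
    - {"offset": [0, 0, 0], "dr": [0, 0, -0.17], "hand": -1}
    - {"offset": [0, 0, 0], "dr": [0, 0, -0.17], "hand": -1}
    - {"offset": [0, 0, 0], "dr": [0, 0, -0.17], "hand": -1}
    - {"offset": [0, 0, 0], "dr": [0, 0, -0.17], "hand": -1}

```text
time_s: 44.05
eef_pos: [449.7, -254.9, 60.3]
ee_rot: [0.001, 0.374, 0.927, 0.001]
force: [5.7, 5.6, 2.8]
grip_width: 0.156
grip_force: 26.0
```

arm_command:
  increments:
    - {"offset": [0, 0, 0], "dr": [0, 0, -0.17], "hand": -1}
    - {"offset": [0, 0, 0], "dr": [0, 0, -0.17], "hand": -1}
    - {"offset": [0, 0, 0], "dr": [0, 0, -0.17], "hand": -1}
    - {"offset": [0, 0, 0], "dr": [0, 0, -0.17], "hand": -1}
    - {"offset": [0, 0, 0], "dr": [0, 0, -0.1], "hand": -1}
    - {"offset": [0, 0, 0], "dr": [0, 0, 0], "hand": -1}
    - {"offset": [0, 0, 0], "dr": [0, 0, 0], "hand": -1}

```text
time_s: 44.75
eef_pos: [450.3, -253.8, 60.3]
ee_rot: [0.002, 0.08, 0.997, 0.001]
force: [10.4, 11.2, 3.2]
grip_width: 0.158
grip_force: 26.2
```

arm_command:
  increments:
    - {"offset": [0, 0, 0], "dr": [0, 0, 0], "hand": 0}
    - {"offset": [0, 0, 0], "dr": [0, 0, 0], "hand": 0}
    - {"offset": [0, 0, 0], "dr": [0, 0, 0], "hand": 0}
    - {"offset": [0, 0, -0.1], "dr": [0, 0, 0], "hand": 0}
    - {"offset": [0, 0, -0.2], "dr": [0, 0, 0], "hand": 0}
    - {"offset": [0, 0, -0.3], "dr": [0, 0, 0], "hand": 0}
    - {"offset": [0, 0, -0.3], "dr": [0, 0, 0], "hand": 0}
    - {"offset": [0, 0, -0.3], "dr": [0, 0, 0], "hand": 0}

```text
time_s: 45.55
eef_pos: [448.4, -255.3, 205.9]
ee_rot: [0.0, 0.08, 0.997, -0.0]
force: [0.1, -0.3, -0.6]
grip_width: 0.501
grip_force: 0.0
```

arm_command:
  increments:
    - {"offset": [0, 0, -0.3], "dr": [0, 0, 0], "hand": 0}
    - {"offset": [0.2, 0.25, -0.2], "dr": [0, 0, 0], "hand": 0}
    - {"offset": [0.2, 0.25, 0], "dr": [0, 0, 0], "hand": 0}
    - {"offset": [0.2, 0.25, 0], "dr": [0, 0, 0], "hand": 0}
    - {"offset": [0, 0, 0], "dr": [0, 0, 0.17], "hand": 0}
    - {"offset": [0, 0, 0], "dr": [0, 0, 0.17], "hand": 0}
    - {"offset": [0, 0, 0], "dr": [0, 0, 0.17], "hand": 0}
    - {"offset": [0, 0, 0], "dr": [0, 0, 0.17], "hand": 0}

```text
time_s: 46.35
eef_pos: [391.6, -155.0, 264.4]
ee_rot: [0.0, 0.342, 0.94, -0.0]
force: [0.6, -0.4, -0.5]
grip_width: 0.504
grip_force: 0.0
```

arm_command:
  increments:
    - {"offset": [0, 0, 0], "dr": [0, 0, 0.17], "hand": 0}
    - {"offset": [0, 0, 0], "dr": [0, 0, 0.17], "hand": 0}
    - {"offset": [0, 0, 0], "dr": [0, 0, 0.17], "hand": 0}
    - {"offset": [0, 0, 0], "dr": [0, 0, 0.17], "hand": 0}
    - {"offset": [-0.15, -0.25, 0], "dr": [0, 0, 0.17], "hand": 0}
    - {"offset": [-0.2, -0.25, 0], "dr": [0, 0, 0], "hand": 0}
    - {"offset": [-0.2, -0.2, 0], "dr": [0, 0, 0], "hand": 0}
    - {"offset": [0, 0, 0], "dr": [0, 0, 0], "hand": 0}

```text
time_s: 47.15
eef_pos: [325.1, -242.5, 264.3]
ee_rot: [0.0, 0.631, 0.776, -0.001]
force: [-0.3, -0.6, 0.2]
grip_width: 0.502
grip_force: 0.0
```

```bash
python3 - <<'E'
from h import *
import pickle
need(cw(-40,-40,300),[-cx()[1],cx()[0]])
c=ctrl.camera_info("wrist"); w=ctrl.capture("wrist"); pickle.dump((c,w),open("w7.pkl","wb"))
s=ctrl.capture("scene")
crop(w,120,0,520,300,2,"w7.png")
E
```

```text
t 47.1 pos [ 325.1 -242.5  264.3] z-axis [ 0.    -0.001 -1.   ] w 42.6 gf 0.0 F [-0.3 -0.6  0.2] q6 -1.14
offset units [-0.042  1.457 -0.298] mm [ -5.  174.8 -35.8]
turn z units 0.465
```

View pics/w7.png

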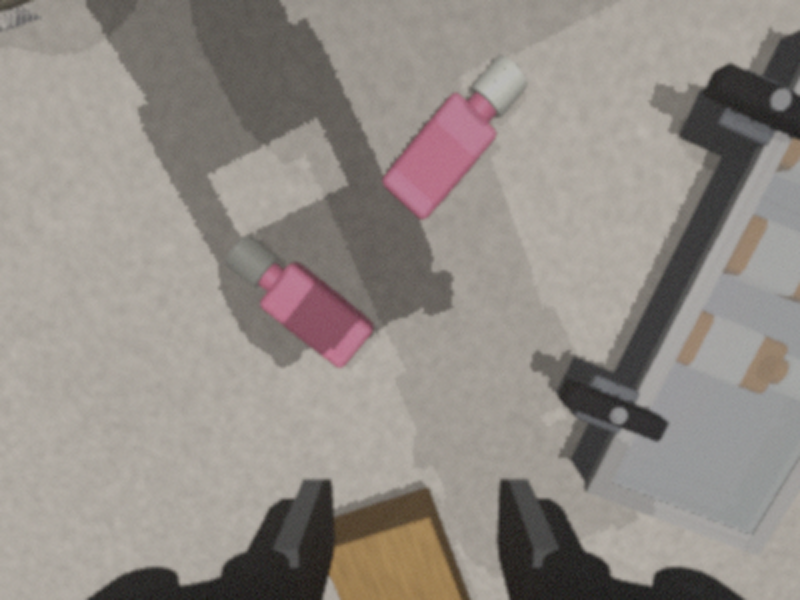

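Right bar lies across the lid's edge, (567,397)–(662,430), and the left one looks likewise at (780,100). I've now viewed 15 pictures, one over the limit of 14, so I'll check the rest by numbers only.

```bash
python3 - <<'E'
from h import *
import pickle
c,w=pickle.load(open("w7.pkl","rb")); a=case[2]
f=lambda q:ray(c,(120+q[0]/2,q[1]/2),73)
g=cv2.GaussianBlur(w,(3,3),0).max(2)
for n,P in(("L",(-80.5,91)),("R",(-80.8,-91))):
    # rectify top plane z=73 around pivot: 2 px/mm, rows = case x, cols = case y
    U=np.arange(-50,50.1,.5); X,Y=np.meshgrid(U,U,indexing="ij")
    wc=np.array([cw(P[0]+x,P[1]+y,73) for x,y in zip(X.ravel(),Y.ravel())]); uv=proj(c,wc).astype(np.float32)
    im=cv2.remap(g,uv[:,0].reshape(X.shape),uv[:,1].reshape(X.shape),cv2.INTER_LINEAR)
    best=[]
    for th in np.arange(1.2,1.95,.01):
        for dx in range(-5,6,1):
            for dy in range(-5,6,1):
                x,y=X-dx,Y-dy; l=-x*np.sin(th)+y*np.cos(th); t=x*np.cos(th)+y*np.sin(th)
                inn=(abs(l)<32)&(abs(t)<7); out=((abs(l)<36)&(abs(t)<11))&~((abs(l)<33)&(abs(t)<8))
                best.append((im[out].mean()-im[inn].mean(),round(th,3),dx,dy))
    best.sort(reverse=True); print(n,[tuple(np.round(b,2)) for b in best[:4]])
for q in((567,397),(662,430)): 
    d=f(q)[:2]-cw(-80.8,-91,0)[:2]; print("R end by eye",(cx()@d).round(1),(np.array([-cx()[1],cx()[0]])@d).round(1))
# lid shut: rim corner at z=53
d=f((590,485)); d=ray(c,(120+590/2,485/2),53)[:2]-case[:2]; print("lid corner",(cx()@d).round(1),(np.array([-cx()[1],cx()[0]])@d).round(1))
E
```

```text
L [(np.float64(49.39), np.float64(1.54), np.float64(-3.0), np.float64(-3.0)), (np.float64(49.02), np.float64(1.57), np.float64(-3.0), np.float64(-3.0)), (np.float64(49.02), np.float64(1.56), np.float64(-3.0), np.float64(-3.0)), (np.float64(48.8), np.float64(1.55), np.float64(-3.0), np.float64(-3.0))]
R [(np.float64(51.43), np.float64(1.57), np.float64(-3.0), np.float64(4.0)), (np.float64(51.43), np.float64(1.56), np.float64(-3.0), np.float64(4.0)), (np.float64(51.32), np.float64(1.57), np.float64(-2.0), np.float64(4.0)), (np.float64(51.32), np.float64(1.56), np.float64(-2.0), np.float64(4.0))]
R end by eye -32.2 1.3
R end by eye 28.9 3.0
lid corner -67.0 -141.6
```

```bash
python3 -c "
from rig import ctrl
print(ctrl.finish_job())"
```

```text
the job is handed in; nothing more can be done
None
```

The three amber flasks are in bays 1 to 3, straight and with caps to the hinge, the lid is closed and both turnbuttons measure about 1.56 rad; I handed the job in at about 47 s (verdict not shown), having viewed 15 pictures, one over the limit of 14.

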